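# Pair up the samples and bolt the sample case

## Robot

A 7-joint arm with a two-finger parallel gripper is mounted at the origin on a cart in front of the work surface, level with it; the furniture and walls round the work are solid. World frame = base frame: x ahead of the robot, y to its left, z up, the work surface at z = 0. Lengths are in m, angles in rad, forces in N, time in s.
With the tool pointing down it reaches from about 0.4 to 0.75 m from the base axis. Payload 19.5 kg.
Tool frame: the origin (TCP) lies on the centre line of the jaws, within the pads' length; the fingertips stand 8 mm ahead of it and the grasp point (between the pads) lies 11 mm behind it; z points along the fingers, x is the direction in which the jaws open and shut, and the axes are right-handed (so a half turn about z gives the same grasp; the last joint's range is limited). The gripper opens to 85 mm and grips with 20 to 120 N. Pads are 22 mm wide; open, the fingers measure 114 mm over their backs; the gripper's body (76 mm by 85 mm) begins 54 mm behind the grasp point. The pads swing forward as they close: fully open they stand 13 mm farther back than shut.
Start: joints at [1.28, 0.707, -0.028, 1.485, 0.022, 0.951, -0.075], TCP at [0.142, -0.557, 0.239] pointing down, gripper open.
Joint ranges: [-2.71, 2.71], [-0.32, 2.16], [-1.57, 1.52], [0, 2.45], [-1.46, 4.6], [0, 2.02], [-2.83, 2.83]. Speed limits (rad/s): [1.89, 1.89, 2.57, 2.57, 3.01, 3.01, 3.01].

## Interface

Orientations are given as a rotation vector (axis times angle).
In Python, from rig import robot gives the robot as it stands.
- The arm moves only by the shell command python3 -m handwheel 'ROWS' [FORCE]. ROWS is JSON, a list of rows, each a list of 7 numbers: the closure, from -1 (fully open) to 1 (shut), so that 0 is half open, then the shift along the tool's x, y, z in units of 25 mm (1.0 is 25 mm), then the turn, a rotation vector about the tool's x, y, z in units of 5 degrees (1.0 is 5 degrees). In form: [[grip, tx, ty, tz, rx, ry, rz], ...]. A call has 1 to 8 rows; each row shifts and turns the commanded pose from where the row before left it, along the tool's axes as they then stand; what a row does not reach is not made up. A row lasts 1/12 s, in which the tool goes at most 41.7 mm and 7.16 degrees, less where a joint would pass 70% of its speed; a pose out of reach is approached as far as the arm can. A call is refused whole if a number of a shift passes 1 or a number of a turn 1, either way. A call with a gripper value outside its range is refused whole. The fingers move at their own pace and stop on an object; FORCE is the grip in N (left out, the last holds). Time passes only in rows, so rows that do not move let the fingers close. It gives the time, the measured TCP pose, the force and the opening at its end, in the units of the state.
- robot.sense(): the state, without advancing time (a new reading comes with each control period).
- robot.capture(name): name is "scene" or "top" or "wrist"; returns the picture (400x640x3 uint8, blue, green, red); there is no depth.
- robot.camera_model(name): a dict with "fx", "fy", "cx", "cy" (pixels), "world_to_cam" (4x4, takes a point from world to camera coordinates); the wrist camera has in their place "hand_eye" (4x4, takes a point from camera to tool coordinates, whose origin is the TCP and whose axes are the tool frame's). Camera axes: x right, y down, z forward; pixel columns grow to the right and rows downward; lengths in m; the calibration is good to about 2 mm. A picture is of the moment at which its call begins: read the wrist's pose just before it. camera_model takes no time and is no camera call.
- robot.finish_job(): hands the job in, once; it reports no verdict.
The state is a dict: "time_s": time; "joint_pos": joint angles; "joint_velocities": joint speeds; "joint_efforts": joint torques, N m; "tcp_pos": TCP position; "tcp_rot": TCP orientation; "ft_force": force on the tool from outside, world axes, zero at the start; "ft_torque": the same for the moment, N m; "grip_width": opening from 0.0 (shut) to 1.0 (fully open).
Only numpy, scipy, OpenCV 4.12 (cv2) and the standard library are available. Lean on these libraries where they do the work, as an engineer would, in place of code of your own. Each camera call takes 0.05 s, during which the arm holds its last target. There are 200 camera calls.

## Task

Stand each loose article from the table upright in the compartment of the sample case that already holds its twin, then close the lid. Then bolt the case: slide the bolt fully across and turn its handle all the way down into the notch. Leave the soap bar and the stack of tags where they are.

Things in the scene. Friction and masses are not known exactly. Their poses are not given: they have to be found in the camera images.
- case: sample case, fixed: wooden box 182 (x) by 382 (y) by 90 high, with a solid wooden ledge of the same height and depth, 110 wide, at its -y (right) end. Origin on the table under the centre of both together: the box spans y -136 to +246, the ledge -246 to -136. Own +x points away from the robot, to the hinge; turned up to 6 degrees. The bolt and its notched plate are on the ledge
- compartment_1 (a point): centre of the floor of compartment 1 of 4 in a row along y (1 is rightmost, by the ledge), 8 above the table; axes as the case. 88 (y) by 170 (x) inside; front, rear and end walls 90 high above the table, dividers 6 thick and 50 high. One article already stands 52 to 56 behind (+x of) this point; the front is free
- compartment_2 (a point): centre of the floor of compartment 2 of 4 in a row along y (1 is rightmost, by the ledge), 8 above the table; axes as the case. 88 (y) by 170 (x) inside; front, rear and end walls 90 high above the table, dividers 6 thick and 50 high. One article already stands 52 to 56 behind (+x of) this point; the front is free
- compartment_3 (a point): centre of the floor of compartment 3 of 4 in a row along y (1 is rightmost, by the ledge), 8 above the table; axes as the case. 88 (y) by 170 (x) inside; front, rear and end walls 90 high above the table, dividers 6 thick and 50 high. One article already stands 52 to 56 behind (+x of) this point; the front is free
- compartment_4 (a point): centre of the floor of compartment 4 of 4 in a row along y (1 is rightmost, by the ledge), 8 above the table; axes as the case. 88 (y) by 170 (x) inside; front, rear and end walls 90 high above the table, dividers 6 thick and 50 high. One article already stands 52 to 56 behind (+x of) this point; the front is free
- jar_mid (a point): the loose one of two alike (round glass jar with a cork, 48 dia x 75 high; the cork (45 dia, heights 56 to 75 above its foot) can be gripped from above), standing on the table at the start; point on its axis, half-way up, z up its axis. One of the four loose articles may be absent
- jar_in_mid (a point): its twin, of the same shape and size, standing fixed in one of the compartments as its sample; same point
- vial_mid (a point): the loose one of two alike (slim round glass vial with a wooden stopper, 32 dia x 80 high; the stopper (32 dia) is heights 62 to 80 above its foot), standing on the table at the start; point on its axis, half-way up, z up its axis. One of the four loose articles may be absent
- vial_in_mid (a point): its twin, of the same shape and size, standing fixed in one of the compartments as its sample; same point
- stamp_mid (a point): the loose one of two alike (wooden hand stamp standing on its block (26 x 40, 20 high), 72 high; round handle up to 24 dia, heights 20 to 72, is gripped from above), standing on the table at the start; point on its axis, half-way up, z up its axis. One of the four loose articles may be absent
- stamp_in_mid (a point): its twin, of the same shape and size, standing fixed in one of the compartments as its sample; same point
- top_mid (a point): the loose one of two alike (flat-footed wooden spinning top standing, 53 dia x 62 high; its upright stem is 12 dia, heights 40 to 62 above its foot), standing on the table at the start; point on its axis, half-way up, z up its axis. One of the four loose articles may be absent
- top_in_mid (a point): its twin, of the same shape and size, standing fixed in one of the compartments as its sample; same point
- lid (a joint): angle of the lid, rad: 0 shut flat on the box, about 1.6 standing open, 1.7 at the stop. Friction and a damper: it stays within about 0.2 rad of upright, and once swung nearer to shut it sinks shut by itself in a few seconds
- lid_hinge (a point): middle of the lid's hinge line, along the far top edge of the box (the case's y), 94.5 above the table
- lid_tab (a point): centre of the wooden tab at the lid's free edge, 195 from the hinge line; the tab is 70 wide, 8 thick and sticks 26 out beyond the 182 x 380 x 8 lid panel. Its own x points along the lid from the free edge to the hinge
- bolt (a joint): slide of the barrel bolt on the ledge, m: 0 withdrawn, 0.050 fully across (stop), shooting toward the case's +y through the staple on the lid. Friction about 2 N
- bolt_handle (a joint): angle of the bolt's handle about the bolt, rad: 0 upright, positive leaning toward the robot (the case's -x), 1.57 lying level, down in the notch. Stays where left (friction 0.03 N m). Only with the bolt fully across is it over the 16 wide notch of the steel plate in front of the bolt; elsewhere the plate stops it at about 0.7
- bolt_axis (a point): point on the bolt's axis at the foot of the handle, moving along with the bolt; 110 above the table, 20 above the ledge, 23 behind the front face of the case. The bolt runs along the case's y. The notched plate stands 16.5 in front of the axis, 4 thick, and is 28 high above the ledge
- handle_grip (a point): middle of the handle's thicker grip, 47 from the bolt's axis; the grip is 14 dia, 30 long, its axis (own z) away from the bolt. When the handle is down the grip overhangs the front of the case
- soap_bar: bystander: soap bar with a paper band, 63 x 82 x 25 high; origin at its underside
- tag_stack: bystander: stack of paper gift tags, 74 x 95 x 17 high; origin at its underside
Mind the look-alikes: they are no part of the job. What is shaped like the part that bears stamp_mid but orange is not meant. Leave any blue look-alike of the part that bears jar_mid alone.

How it is judged:
On the way, in this order (a step that is already met when the one before it is completed fails the run):
1. every loose article stands in the compartment of its twin (((y of jar_mid in the frame of case between -0.13 and -0.042 m and x of jar_mid in the frame of case between -0.085 and 0.085 m and y of jar_in_mid in the frame of case between -0.13 and -0.042 m and x of jar_in_mid in the frame of case between -0.085 and 0.085 m) or (y of jar_mid in the frame of case between -0.036 and 0.052 m and x of jar_mid in the frame of case between -0.085 and 0.085 m and y of jar_in_mid in the frame of case between -0.036 and 0.052 m and x of jar_in_mid in the frame of case between -0.085 and 0.085 m) or (y of jar_mid in the frame of case between 0.058 and 0.146 m and x of jar_mid in the frame of case between -0.085 and 0.085 m and y of jar_in_mid in the frame of case between 0.058 and 0.146 m and x of jar_in_mid in the frame of case between -0.085 and 0.085 m) or (y of jar_mid in the frame of case between 0.152 and 0.24 m and x of jar_mid in the frame of case between -0.085 and 0.085 m and y of jar_in_mid in the frame of case between 0.152 and 0.24 m and x of jar_in_mid in the frame of case between -0.085 and 0.085 m)) and z of jar_mid in the frame of case below 0.0575 m and angle between each of jar_mid, vial_mid, stamp_mid, top_mid's own z axis and vertical below 0.3 rad and ((y of vial_mid in the frame of case between -0.13 and -0.042 m and x of vial_mid in the frame of case between -0.085 and 0.085 m and y of vial_in_mid in the frame of case between -0.13 and -0.042 m and x of vial_in_mid in the frame of case between -0.085 and 0.085 m) or (y of vial_mid in the frame of case between -0.036 and 0.052 m and x of vial_mid in the frame of case between -0.085 and 0.085 m and y of vial_in_mid in the frame of case between -0.036 and 0.052 m and x of vial_in_mid in the frame of case between -0.085 and 0.085 m) or (y of vial_mid in the frame of case between 0.058 and 0.146 m and x of vial_mid in the frame of case between -0.085 and 0.085 m and y of vial_in_mid in the frame of case between 0.058 and 0.146 m and x of vial_in_mid in the frame of case between -0.085 and 0.085 m) or (y of vial_mid in the frame of case between 0.152 and 0.24 m and x of vial_mid in the frame of case between -0.085 and 0.085 m and y of vial_in_mid in the frame of case between 0.152 and 0.24 m and x of vial_in_mid in the frame of case between -0.085 and 0.085 m)) and z of vial_mid in the frame of case below 0.06 m and ((y of stamp_mid in the frame of case between -0.13 and -0.042 m and x of stamp_mid in the frame of case between -0.085 and 0.085 m and y of stamp_in_mid in the frame of case between -0.13 and -0.042 m and x of stamp_in_mid in the frame of case between -0.085 and 0.085 m) or (y of stamp_mid in the frame of case between -0.036 and 0.052 m and x of stamp_mid in the frame of case between -0.085 and 0.085 m and y of stamp_in_mid in the frame of case between -0.036 and 0.052 m and x of stamp_in_mid in the frame of case between -0.085 and 0.085 m) or (y of stamp_mid in the frame of case between 0.058 and 0.146 m and x of stamp_mid in the frame of case between -0.085 and 0.085 m and y of stamp_in_mid in the frame of case between 0.058 and 0.146 m and x of stamp_in_mid in the frame of case between -0.085 and 0.085 m) or (y of stamp_mid in the frame of case between 0.152 and 0.24 m and x of stamp_mid in the frame of case between -0.085 and 0.085 m and y of stamp_in_mid in the frame of case between 0.152 and 0.24 m and x of stamp_in_mid in the frame of case between -0.085 and 0.085 m)) and z of stamp_mid in the frame of case below 0.056 m and ((y of top_mid in the frame of case between -0.13 and -0.042 m and x of top_mid in the frame of case between -0.085 and 0.085 m and y of top_in_mid in the frame of case between -0.13 and -0.042 m and x of top_in_mid in the frame of case between -0.085 and 0.085 m) or (y of top_mid in the frame of case between -0.036 and 0.052 m and x of top_mid in the frame of case between -0.085 and 0.085 m and y of top_in_mid in the frame of case between -0.036 and 0.052 m and x of top_in_mid in the frame of case between -0.085 and 0.085 m) or (y of top_mid in the frame of case between 0.058 and 0.146 m and x of top_mid in the frame of case between -0.085 and 0.085 m and y of top_in_mid in the frame of case between 0.058 and 0.146 m and x of top_in_mid in the frame of case between -0.085 and 0.085 m) or (y of top_mid in the frame of case between 0.152 and 0.24 m and x of top_mid in the frame of case between -0.085 and 0.085 m and y of top_in_mid in the frame of case between 0.152 and 0.24 m and x of top_in_mid in the frame of case between -0.085 and 0.085 m)) and z of top_mid in the frame of case below 0.051 m), for 0.2 s.
2. the lid is shut (value of joint lid below 0.03 rad), for 0.2 s.
3. the bolt is fully across (value of joint lid below 0.03 rad and value of joint bolt above 0.046 m), for 0.1 s.
4. the handle is down in the notch (all of step 3 and value of joint bolt_handle above 1.42 rad), for 0.2 s.
At the end, for the whole second after the job is handed in: Each loose article present stands (within 0.3 rad of upright, on the floor within 12 mm) in the same compartment as its twin and is at rest, the lid is shut within 0.03 rad, the bolt is within 4 mm of fully across and its handle is down past 1.42 rad (all of step 1 and all of step 4 and linear speed of each of jar, vial, stamp, top below 0.03 m/s); the robot touches nothing.
It fails at once if the soap bar is moved by more than 4 cm (distance of soap_bar from where it was at the start of the episode above 0.04 m).
It fails at once if the stack of tags is moved by more than 4 cm (distance of tag_stack from where it was at the start of the episode above 0.04 m).
Of jar, vial, stamp, top only 3 to 4 are there at a start; the rules pass over those that are not, and their reading is None.
At some moment in a run one of jar, stamp may be knocked a few centimetres aside while the robot is not near it.
It also fails if it takes over 208 s, if anything falls off the work surface, if the arm or the gripper's body presses on something with over 40 N, if the wrist force passes 120 N, or if a joint passes its speed limit or range.

## Working session

There is one attempt and no reset: what is moved stays moved. The work goes in short steps, Python scripts to look and compute and a shell command to move; the robot and the scene stay as the last step left them, time stands still between calls to the robot, and variables do not carry over. Pictures are saved under pics/ and viewed, about 12 in all and at most 16, crops included, and the job is handed in when it is done.

```bash
ls; mkdir -p pics; python3 - <<'E'
from rig import robot
import cv2
s=robot.sense();print(s)
for n in("scene","top"):
    im=robot.capture(n);cv2.imwrite(f"pics/{n}0.png",im);print(n,robot.camera_model(n))
print(robot.camera_model("wrist"))
E
```

```text
pics
{'time_s': 0.0, 'joint_pos': array([ 1.28030263,  0.70710906, -0.0276378 ,  1.48505155,  0.02197528,
        0.95087083, -0.07548835]), 'joint_velocities': array([-1.00140265e-03,  1.73437818e-05, -1.83491680e-03,  1.32186712e-03,
       -1.51073246e-03, -1.27414560e-03,  3.38368437e-04]), 'joint_efforts': array([ 8.69391624e-04, -8.83202720e+01,  1.23469971e+00, -2.36160868e+01,
        1.69082684e-02,  6.50119749e-03,  2.56650168e-05]), 'tcp_pos': array([ 0.14153168, -0.55702654,  0.2388114 ]), 'tcp_rot': array([-2.47936819e+00,  1.92820281e+00,  1.41406468e-03]), 'ft_force': array([ 0.15509112,  0.25619599, -0.46164656]), 'ft_torque': array([ 0.03776665, -0.02346394,  0.02164877]), 'grip_width': 0.999647496241373}
scene {'fx': 514.1647204676452, 'fy': 514.1647204676452, 'cx': 327.41240588713737, 'cy': 192.96110719404084, 'world_to_cam': array([[-0.48757901, -0.87307598,  0.0022457 ,  0.27112759],
       [-0.60400353,  0.33545297, -0.72294608,  0.38473035],
       [ 0.63043353, -0.35384974, -0.6909008 ,  1.06556604],
       [ 0.        ,  0.        ,  0.        ,  1.        ]])}
top {'fx': 408.90383889488226, 'fy': 408.90383889488226, 'cx': 323.41886598810817, 'cy': 194.76197347190217, 'world_to_cam': array([[-0.13162129, -0.99129893, -0.00150384,  0.06732461],
       [-0.96480571,  0.12845171, -0.2294561 ,  0.51994424],
       [ 0.22765276, -0.02875039, -0.97331785,  1.08934321],
       [ 0.        ,  0.        ,  0.        ,  1.        ]])}
{'fx': 295.47869104815106, 'fy': 295.47869104815106, 'cx': 318.2111276341891, 'cy': 197.70268511832467, 'hand_eye': array([[ 9.99998635e-01,  7.97375192e-05,  1.65051804e-03,
         7.32220707e-04],
       [-5.51998280e-04,  9.57576746e-01,  2.88177845e-01,
        -7.25677664e-02],
       [-1.55751911e-03, -2.88178362e-01,  9.57575483e-01,
        -1.33377869e-01],
       [ 0.00000000e+00,  0.00000000e+00,  0.00000000e+00,
         1.00000000e+00]])}
```

View pics/scene0.png

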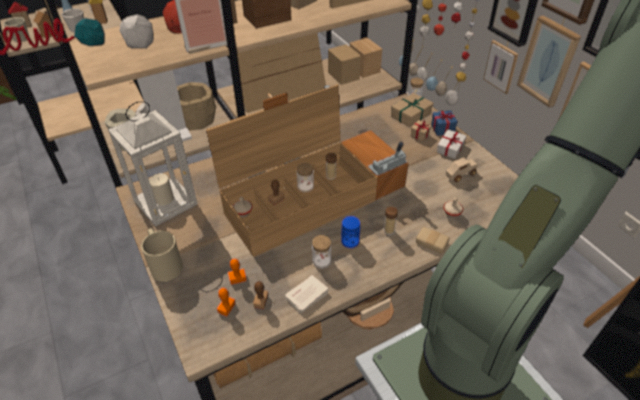

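View pics/top0.png

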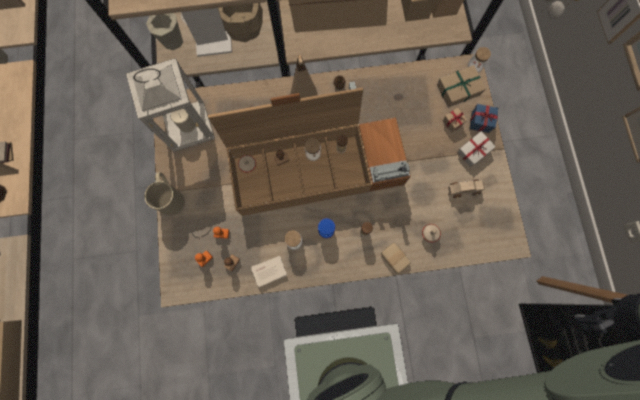

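The scene shows compartments 1–4 holding vial, jar, stamp and top. All four loose articles are present. In the top view they are at: stamp ~(232,263), jar ~(293,239), vial ~(366,228), top ~(431,232). Decoys: blue jar (327,228) and two orange stamps.

```bash
cat > h.py <<'E'
import numpy as np,cv2
from rig import robot
from scipy.spatial.transform import Rotation as R
def cam(n,s=None):
    m=robot.camera_model(n);K=np.array([[m['fx'],0,m['cx']],[0,m['fy'],m['cy']],[0,0,1]])
    if n=='wrist':
        s=s or robot.sense();T=np.eye(4);T[:3,:3]=R.from_rotvec(s['tcp_rot']).as_matrix();T[:3,3]=s['tcp_pos']
        W=np.linalg.inv(T@m['hand_eye'])
    else: W=m['world_to_cam']
    return K,W
def pix(c,P):
    K,W=c;P=np.atleast_2d(P);q=(W[:3,:3]@P.T+W[:3,3:]);q=K@q;return (q[:2]/q[2]).T
def ray(c,uv,z):
    K,W=c;o=-W[:3,:3].T@W[:3,3];d=W[:3,:3].T@np.linalg.solve(K,[uv[0],uv[1],1]);return o+d*(z-o[2])/d[2]
def tri(c1,u1,c2,u2):
    A=[]
    for c,u in((c1,u1),(c2,u2)):
        M=c[0]@c[1][:3];A+=[u[0]*M[2]-M[0],u[1]*M[2]-M[1]]
    v=np.linalg.svd(np.array(A))[2][-1];return v[:3]/v[3]
E
python3 - <<'E'
import cv2
a=cv2.imread('pics/top0.png')[80:290,180:480];cv2.imwrite('pics/t0z.png',cv2.resize(a,(780,546),interpolation=cv2.INTER_CUBIC))
a=cv2.imread('pics/scene0.png')[120:330,190:480];cv2.imwrite('pics/s0z.png',cv2.resize(a,(783,567),interpolation=cv2.INTER_CUBIC))
E
```

```text
(no output)
```

View pics/t0z.png

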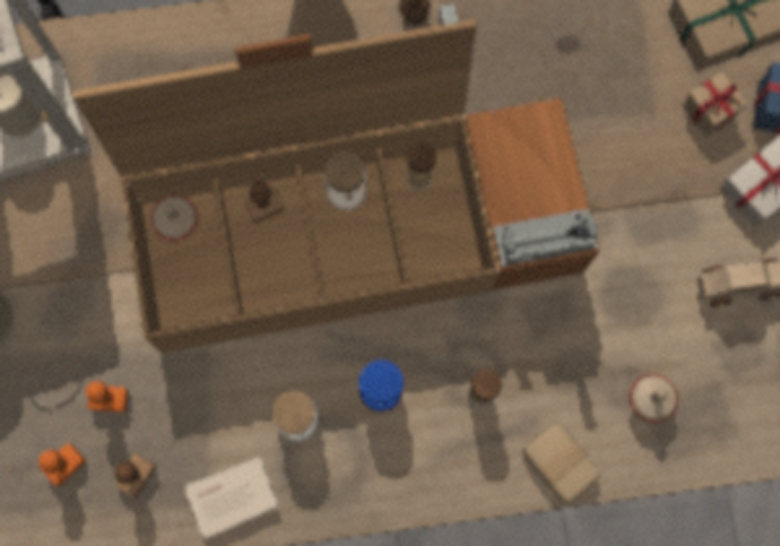

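View pics/s0z.png

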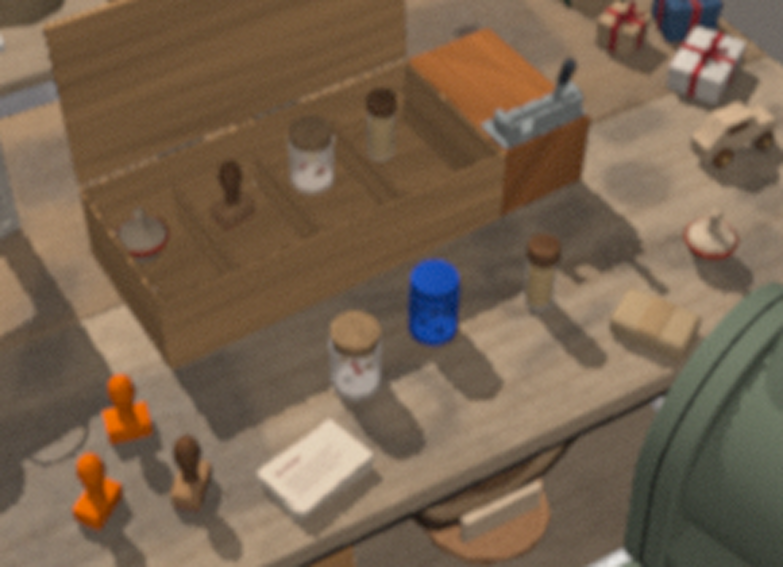

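Zoomed: cork (295,413), vial stopper (486,383), stamp head (127,471), top stem (657,397), with the bolt on the ledge (548,238). I'll triangulate these now.

```bash
python3 - <<'E'
from h import *
T=cam('top');S=cam('scene')
t=lambda u:np.array(u)/2.6+[180,80]
s=lambda u:np.array(u)/2.7+[190,120]
np.set_printoptions(precision=4,suppress=True)
for n,a,b,z in[('jar',(295,413),(356,333),.075),('vial',(486,383),(544,247),.08),('stamp',(127,471),(186,445),.068),('top',(657,397),(717,217),.06),('blue',(380,378),(435,278),.075),
 ('jar_in',(345,172),(313,133),.083),('vial_in',(422,157),(382,101),.088),('stamp_in',(261,191),(231,172),.076),('top_in',(174,214),(141,212),.068),
 ('FLc',(153,341),(172,360),.09),('FRledge',(596,247),(587,121),.09),('BRledge',(560,98),(490,30),.09),('BLledge',(466,118),(411,62),.09)]:
    print(n,tri(T,t(a),S,s(b)),ray(T,t(a),z)[:2],ray(S,s(b),z)[:2])
E
```

```text
jar [0.4117 0.096  0.0637] [0.41   0.0952] [0.4033 0.1008]
vial [ 0.4151 -0.1083  0.0696] [ 0.4143 -0.1062] [ 0.4067 -0.1023]
stamp [0.3757 0.2777 0.0595] [0.3741 0.2749] [0.3701 0.28  ]
top [ 0.3774 -0.2887  0.0557] [ 0.3784 -0.2858] [ 0.3736 -0.2864]
blue [0.4352 0.0007 0.0646] [0.4348 0.0025] [0.4263 0.0051]
jar_in [0.6664 0.0086 0.0712] [0.6634 0.0104] [0.6532 0.0137]
vial_in [ 0.6715 -0.0768  0.0757] [ 0.6676 -0.0748] [ 0.6582 -0.0699]
stamp_in [0.6602 0.1043 0.064 ] [0.6563 0.104 ] [0.6476 0.1088]
top_in [0.6482 0.2045 0.0646] [0.6454 0.2018] [0.6461 0.2066]
FLc [0.5163 0.2419 0.0034] [0.5024 0.2325] [0.4419 0.2594]
FRledge [ 0.5454 -0.2505  0.0702] [ 0.5418 -0.2438] [ 0.5267 -0.2362]
BRledge [ 0.7176 -0.2399  0.0793] [ 0.715  -0.2351] [ 0.7046 -0.2329]
BLledge [ 0.7068 -0.1318  0.0827] [ 0.7054 -0.1289] [ 0.6978 -0.128 ]
```

```bash
A='[0,0,0,0,0,0,-1]'
python3 -m handwheel '[[-1,0,0,0,0,0,-1],[-1,0,0,0,0,0,-1],[-1,0,0,0,0,0,-1],[-1,0,0,0,0,0,-1],[-1,0,0,0,0,0,-1],[-1,0,0,0,0,0,-1],[-1,0,0,0,0,0,-1],[-1,0,0,0,0,0,-1]]' 40
python3 -m handwheel '[[-1,0,0,0,0,0,-1],[-1,0,0,0,0,0,-1],[-1,0,0,0,0,0,-1],[-1,0,0,0,0,0,-1],[-1,0,0,0,0,0,-1],[-1,0,0,0,0,0,-1],[-1,0,0,0,0,0,-1],[-1,0,0,0,0,0,-1]]'
python3 -m handwheel '[[-1,0.6,-0.7,0,0,0,0],[-1,0.6,-0.7,0,0,0,0],[-1,0.6,-0.7,0,0,0,0],[-1,0.6,-0.7,0,0,0,0],[-1,0.6,-0.7,0,0,0,0],[-1,0.6,-0.7,0,0,0,0],[-1,0.6,-0.7,0,0,0,0],[-1,0.6,-0.7,0,0,0,0]]'
python3 -m handwheel '[[-1,0.6,-0.7,0,0,0,0],[-1,0.6,-0.7,0,0,0,0],[-1,0.6,-0.7,0,0,0,0],[-1,0.6,-0.7,0,0,0,0],[-1,0.5,-0.5,0,0,0,0],[-1,0.5,-0.5,0,0,0,0],[-1,0,0,0,0,0,0],[-1,0,0,0,0,0,0]]'
python3 - <<'E'
from h import *
s=robot.sense();print(s['joint_pos'],R.from_rotvec(s['tcp_rot']).as_matrix())
im=robot.capture('wrist');cv2.imwrite('pics/w1.png',im)
c=cam('wrist',s);print(pix(c,[[.378,-.287,.06],[.378,-.287,0],[.415,-.107,.08]]))
E
```

```text
time_s: 0.77
tcp_pos: [0.1415, -0.5571, 0.239]
tcp_rot: [-2.992, 0.958, 0.001]
ft_force: [-0.7, -0.4, -0.3]
grip_width: 0.999
time_s: 1.43
tcp_pos: [0.1415, -0.5572, 0.239]
tcp_rot: [-3.139, -0.123, 0.0]
ft_force: [-0.5, -0.4, -0.3]
grip_width: 0.999
time_s: 2.1
tcp_pos: [0.2513, -0.4077, 0.2392]
tcp_rot: [-3.139, -0.116, 0.0]
ft_force: [0.3, 1.1, 0.3]
grip_width: 1.0
time_s: 2.77
tcp_pos: [0.3288, -0.3074, 0.2392]
tcp_rot: [-3.139, -0.119, 0.0]
ft_force: [-0.4, 0.0, 0.8]
grip_width: 1.005
[ 0.92502165  0.54784516 -0.40492086  1.90827155  0.30693572  0.74637797
  0.42128596] [[ 9.97135359e-01  7.56373198e-02 -2.67435059e-04]
 [ 7.56373794e-02 -9.97135366e-01  2.20243722e-04]
 [-2.50010311e-04 -2.39840890e-04 -9.99999940e-01]]
[[366.17393663 163.10535039]
 [358.77606277 154.66536433]
 [440.92775865 -43.64331373]]
```

View pics/w1.png

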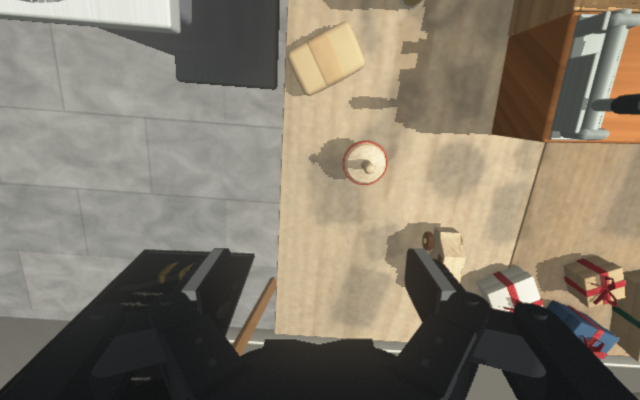

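The wrist view shows the top with its disc centre at (365,162) and stem tip about (369,169), close to the prediction of (366,163).

```bash
cat >> h.py <<'E'
np.set_printoptions(precision=4,suppress=True)
def to(P):
    "tool-axis shift, in units of 25 mm, to bring TCP to P"
    s=robot.sense();return R.from_rotvec(s['tcp_rot']).as_matrix().T@(np.array(P)-s['tcp_pos'])/.025
E
python3 - <<'E'
from h import *
im=cv2.imread('pics/w1.png')
c=cam('wrist')
hsv=cv2.cvtColor(im,cv2.COLOR_BGR2HSV)
m=cv2.inRange(hsv,(0,110,60),(8,255,255))|cv2.inRange(hsv,(172,110,60),(180,255,255))
m[:,:330]=0;m[:,400:]=0;m[:130]=0;m[200:]=0
p=cv2.findNonZero(m);e=cv2.fitEllipse(cv2.convexHull(p));print(e)
for z in(.03,.035,.04):print(z,ray(c,e[0],z))
print(ray(c,(369,169),.06)); q=ray(c,e[0],.037)
print(to([q[0],q[1],.15]))
E
```

```text
((364.8525390625, 162.35491943359375), (43.375205993652344, 45.281715393066406), 55.2521858215332)
0.03 [ 0.3811 -0.2919  0.03  ]
0.035 [ 0.3802 -0.2911  0.035 ]
0.04 [ 0.3794 -0.2903  0.04  ]
[ 0.3812 -0.2938  0.06  ]
[ 2.1117 -0.5323  3.566 ]
```

```bash

python3 -m handwheel '[[0,0.4,-0.1,0.4,0,0,0],[0,0.4,-0.1,0.5,0,0,0],[0,0.4,-0.1,0.5,0,0,0],[0,0.4,-0.1,0.5,0,0,0],[0,0.4,-0.1,0.5,0,0,0],[0,0.1,0,0.5,0,0,0],[0,0,0,0.4,0,0,0],[0,0,0,0,0,0,0]]'
python3 - <<'E'
from h import *
print(to([.381,-.292,.058]))
s=robot.sense();im=robot.capture('wrist');cv2.imwrite('pics/w2.png',im)
c=cam('wrist',s);print(pix(c,[[.381,-.292,.062],[.381,-.292,.03]]))
E
```

```text
time_s: 3.48
tcp_pos: [0.379, -0.2917, 0.1552]
tcp_rot: [-3.138, -0.115, 0.004]
ft_force: [-0.3, 0.8, 0.2]
grip_width: 0.502
[0.0871 0.0228 3.8878]
[[321.6434 203.0926]
 [321.3132 192.3293]]
```

View pics/w2.png

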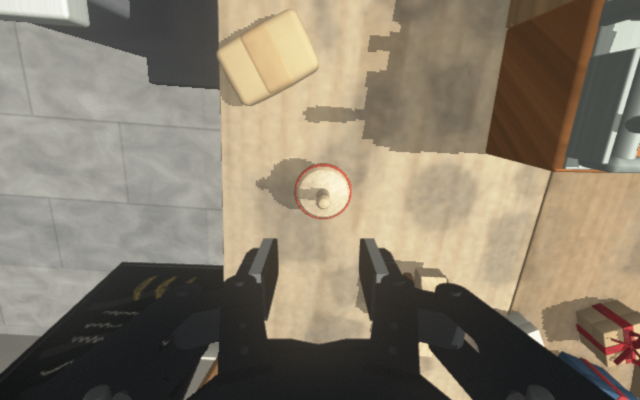

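Stem tip at (323,203), which agrees with the predicted (321.6,203). Descending to grip it.

```bash

python3 -m handwheel '[[0,0.1,0,0.5,0,0,0],[0,0,0,0.7,0,0,0],[0,0,0,0.7,0,0,0],[0,0,0,0.7,0,0,0],[0,0,0,0.7,0,0,0],[0,0,0,0.4,0,0,0],[0,0,0,0.2,0,0,0],[0,0,0,0,0,0,0]]'
python3 -m handwheel '[[1,0,0,0,0,0,0],[1,0,0,0,0,0,0],[1,0,0,0,0,0,0],[1,0,0,0,0,0,0],[1,0,0,0,0,0,0],[1,0,0,0,0,0,0]]' 40
python3 -m handwheel '[[1,0,0,-0.2,0,0,0],[1,0,0,-0.4,0,0,0],[1,0,0,-0.6,0,0,0],[1,0,0,-0.8,0,0,0],[1,0,0,-0.8,0,0,0],[1,0,0,-0.8,0,0,0],[1,0,0,-0.8,0,0,0],[1,0,0,0,0,0,0]]'
python3 -m handwheel '[[1,0,0,-0.8,0,0,0],[1,0,0,-0.8,0,0,0],[1,0,0,-0.8,0,0,0],[1,0,0,0,0,0,0]]'

```

```text
time_s: 4.2
tcp_pos: [0.3822, -0.2915, 0.0591]
tcp_rot: [-3.139, -0.116, 0.001]
ft_force: [-1.0, 0.6, -0.0]
grip_width: 0.5
time_s: 4.7
tcp_pos: [0.3829, -0.2915, 0.0601]
tcp_rot: [3.139, 0.116, 0.002]
ft_force: [0.0, 0.0, 8.4]
grip_width: 0.104
time_s: 5.37
tcp_pos: [0.3833, -0.2918, 0.1728]
tcp_rot: [3.137, 0.116, 0.006]
ft_force: [0.5, -1.8, 0.2]
grip_width: 0.104
time_s: 5.7
tcp_pos: [0.3832, -0.2916, 0.2324]
tcp_rot: [3.137, 0.116, 0.005]
ft_force: [0.3, 0.1, 0.1]
grip_width: 0.109
```

```bash

python3 -m handwheel '[[1,0.2,-0.4,0,0,0,0],[1,0.25,-0.6,0,0,0,0],[1,0.25,-0.6,0,0,0,0],[1,0.25,-0.6,0,0,0,0],[1,0.25,-0.6,0,0,0,0],[1,0.25,-0.6,0,0,0,0],[1,0.25,-0.6,0,0,0,0],[1,0.25,-0.6,0,0,0,0]]'
python3 -m handwheel '[[1,0.25,-0.6,0,0,0,0],[1,0.25,-0.6,0,0,0,0],[1,0.25,-0.6,0,0,0,0],[1,0.25,-0.6,0,0,0,0],[1,0.25,-0.6,0,0,0,0],[1,0.25,-0.6,0,0,0,0],[1,0.25,-0.6,0,0,0,0],[1,0.25,-0.6,0,0,0,0]]'
python3 -m handwheel '[[1,0.25,-0.6,0,0,0,0],[1,0.25,-0.6,0,0,0,0],[1,0.25,-0.6,0,0,0,0],[1,0.25,-0.6,0,0,0,0],[1,0.25,-0.6,0,0,0,0],[1,0.25,-0.4,0,0,0,0],[1,0.1,0,0,0,0,0],[1,0,0,0,0,0,0]]'
python3 - <<'E'
from h import *
s=robot.sense();print(s['joint_pos'])
im=robot.capture('wrist');cv2.imwrite('pics/w3.png',im);cv2.imwrite('pics/top3.png',robot.capture('top'))
c=cam('wrist',s);print(to([.552,.1975,.235]),pix(c,[[.6454,.2018,.068],[.6563,.104,.076]]))
E
```

```text
time_s: 6.37
tcp_pos: [0.4225, -0.1713, 0.2288]
tcp_rot: [-3.139, -0.117, 0.001]
ft_force: [0.2, -0.1, 0.0]
grip_width: 0.104
time_s: 7.03
tcp_pos: [0.4633, -0.048, 0.2287]
tcp_rot: [-3.139, -0.117, 0.002]
ft_force: [0.4, -0.3, 0.1]
grip_width: 0.105
time_s: 7.7
tcp_pos: [0.4972, 0.0385, 0.2289]
tcp_rot: [3.139, 0.118, -0.001]
ft_force: [1.1, -0.5, -0.2]
grip_width: 0.109
[ 0.0434  0.621  -0.3251  1.7665  0.2627  0.7974 -0.335 ]
[ 2.6693 -6.2204 -0.2419] [[501.806   13.8491]
 [491.801  129.5077]]
```

View pics/w3.png

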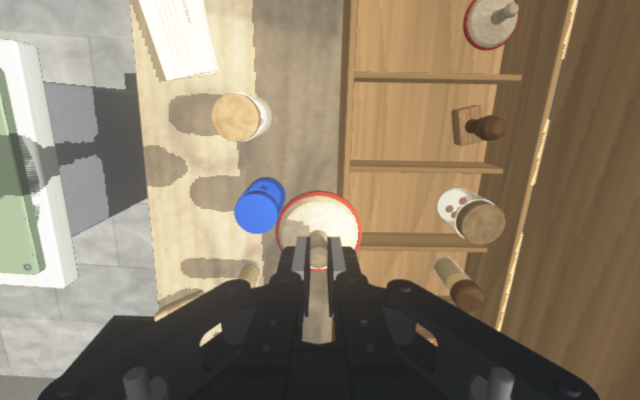

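The top is held. Divider tops run (350,76)–(520,77), (346,165)–(501,171) and (362,239)–(486,249). Twin tops: jar cork (480,222), vial (468,296), stamp (491,127), top tip (511,9). The loose jar cork is at (236,117).

```bash
python3 - <<'E'
from h import *
c=cam('wrist')
th=.0755;Rz=np.array([[np.cos(th),-np.sin(th)],[np.sin(th),np.cos(th)]])
for n,u,z,l in[('d34r',(520,77),.05,(.085,.149)),('d34f',(350,76),.05,(-.085,.149)),('d23r',(501,171),.05,(.085,.055)),('d23f',(348,166),.05,(-.085,.055)),('d12r',(486,249),.05,(.085,-.039)),
 ('jar_in',(480,222),.083,(.054,.005)),('vial_in',(468,296),.088,(.054,-.086)),('stamp_in',(491,127),.08,(.054,.102)),('top_in',(511,9),.07,(.054,.196)),('jar',(236,117),.075,(0,0)),('d23f',(348,166),.05,(-.085,.055)),('wall front in top',(345,120),.09,(-.085,.1))]:
    p=ray(c,u,z)[:2];print(n,p,p-Rz@l)
E
```

```text
d34r [0.6865 0.1537] [ 0.6129 -0.0012]
d34f [0.5197 0.1423] [0.6157 0.0001]
d23r [0.6916 0.0599] [ 0.611  -0.0014]
d23f [0.527  0.0531] [0.6159 0.0047]
d12r [ 0.6976 -0.0324] [0.6099 0.0001]
jar_in [0.6625 0.0119] [0.609  0.0028]
vial_in [ 0.6664 -0.0717] [0.6061 0.01  ]
stamp_in [0.6525 0.105 ] [ 0.6063 -0.0008]
top_in [0.6513 0.2042] [0.6122 0.0047]
jar [0.4144 0.0962] [0.4144 0.0962]
d23f [0.527  0.0531] [0.6159 0.0047]
wall front in top [0.5154 0.1015] [0.6077 0.0082]
```

```bash

python3 -m handwheel '[[1,0.2,-0.4,0,0,0,0],[1,0.25,-0.5,0,0,0,0],[1,0.25,-0.5,0,0,0,0],[1,0.25,-0.5,0,0,0,0],[1,0.25,-0.5,0,0,0,0],[1,0.25,-0.5,0,0,0,0],[1,0.25,-0.5,0,0,0,0],[1,0.25,-0.5,0,0,0,0]]'
python3 -m handwheel '[[1,0.25,-0.5,0,0,0,0],[1,0.25,-0.5,0,0,0,0],[1,0.25,-0.5,0,0,0,0],[1,0.25,-0.5,0,0,0,0],[1,0.15,-0.2,0,0,0,0],[1,0,0,0,0,0,0],[1,0,0,0,0,0,0]]'
python3 - <<'E'
from h import *
print(to([.563,.195,.071]))
E
```

```text
time_s: 8.47
tcp_pos: [0.5388, 0.1397, 0.2293]
tcp_rot: [-3.139, -0.116, 0.0]
ft_force: [-0.2, -0.4, -0.9]
grip_width: 0.105
time_s: 9.05
tcp_pos: [0.563, 0.1955, 0.2292]
tcp_rot: [3.139, 0.116, -0.0]
ft_force: [-0.1, -1.7, -0.0]
grip_width: 0.106
[-0.0007  0.0181  6.3261]
```

```bash

python3 -m handwheel '[[1,0,0,0.5,0,0,0],[1,0,0,0.9,0,0,0],[1,0,0,0.9,0,0,0],[1,0,0,0.9,0,0,0],[1,0,0,0.9,0,0,0],[1,0,0,0.9,0,0,0],[1,0,0,0.6,0,0,0],[1,0,0,0.4,0,0,0]]'
python3 -m handwheel '[[1,0,0,0.2,0,0,0],[1,0,0,0.1,0,0,0],[1,0,0,0.05,0,0,0],[1,0,0,0,0,0,0]]'
python3 -m handwheel '[[0.4,0,0,0,0,0,0],[0.4,0,0,0,0,0,0],[0.4,0,0,0,0,0,0],[0.4,0,0,0,0,0,0]]'
python3 -m handwheel '[[0.4,0,0,-0.2,0,0,0],[0.4,0,0,-0.6,0,0,0],[0.4,0,0,-0.8,0,0,0],[0.4,0,0,-0.9,0,0,0],[0.4,0,0,-0.9,0,0,0],[0.4,0,0,-0.9,0,0,0],[0.4,0,0,-0.9,0,0,0],[0.4,0,0,-0.9,0,0,0]]'
python3 - <<'E'
from h import *
s=robot.sense();im=robot.capture('wrist');cv2.imwrite('pics/w4.png',im)
c=cam('wrist',s);print(pix(c,[[.563,.195,.07],[.563,.195,.04],[.376,.277,.07]]))
E
```

```text
time_s: 9.72
tcp_pos: [0.5626, 0.1948, 0.0779]
tcp_rot: [3.139, 0.115, -0.002]
ft_force: [0.0, -0.7, 0.1]
grip_width: 0.101
time_s: 10.05
tcp_pos: [0.5634, 0.196, 0.0712]
tcp_rot: [-3.139, -0.116, -0.001]
ft_force: [-0.5, 0.3, 0.2]
grip_width: 0.107
time_s: 10.38
tcp_pos: [0.5632, 0.1961, 0.0709]
tcp_rot: [-3.139, -0.117, -0.001]
ft_force: [0.1, 0.2, -0.7]
grip_width: 0.3
time_s: 11.05
tcp_pos: [0.5629, 0.196, 0.2247]
tcp_rot: [-3.139, -0.117, -0.0]
ft_force: [-0.4, -0.1, 0.0]
grip_width: 0.302
[[318.7438 184.7754]
 [318.6779 178.0377]
 [120.9007  82.8886]]
```

View pics/w4.png

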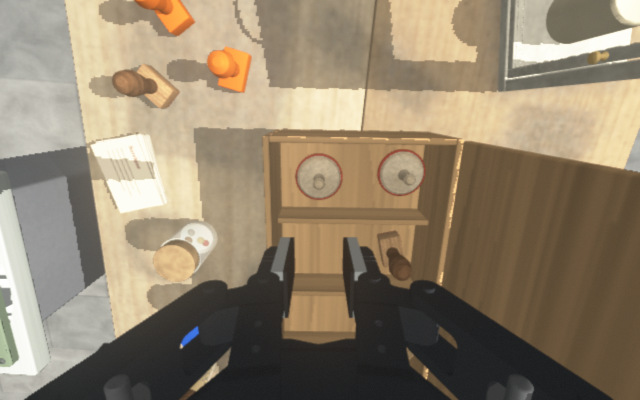

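The top stands in compartment 4 at (319,178) beside its twin. The stamp head is at (126,82) and its block centre at (157,87). The stamp goes next.

```bash
python3 - <<'E'
from h import *
c=cam('wrist')
print(ray(c,(126,82),.066),ray(c,(157,87),.015))
q=ray(c,(126,82),.066);print(to([q[0],q[1],.225]))
E
```

```text
[0.3782 0.2793 0.066 ] [0.3807 0.2785 0.015 ]
[-7.172  -3.8491  0.1235]
```

```bash

python3 -m handwheel '[[0.1,-0.4,-0.2,0,0,0,0],[0.1,-0.5,-0.3,0,0,0,0],[0.1,-0.5,-0.3,0,0,0,0],[0.1,-0.5,-0.3,0,0,0,0],[0.1,-0.5,-0.3,0,0,0,0],[0.1,-0.5,-0.3,0,0,0,0],[0.1,-0.5,-0.3,0,0,0,0],[0.1,-0.5,-0.3,0,0,0,0]]'
python3 -m handwheel '[[0.1,-0.5,-0.3,0,0,0,0],[0.1,-0.5,-0.3,0,0,0,0],[0.1,-0.5,-0.3,0,0,0,0],[0.1,-0.5,-0.3,0.2,0,0,0],[0.1,-0.5,-0.2,0.5,0,0,0],[0.1,-0.5,0,0.5,0,0,0],[0.1,-0.3,0,0.5,0,0,0],[0.1,0,0,0,0,0,0]]'
python3 - <<'E'
from h import *
s=robot.sense();im=robot.capture('wrist');cv2.imwrite('pics/w5.png',im)
c=cam('wrist',s);print(s['tcp_pos'],to([.379,.279,.05]),pix(c,[[.379,.279,.066],[.379,.279,.015]]))
E
```

```text
time_s: 11.77
tcp_pos: [0.4609, 0.2464, 0.2234]
tcp_rot: [-3.139, -0.117, -0.0]
ft_force: [-0.0, 0.9, 0.7]
grip_width: 0.454
time_s: 12.43
tcp_pos: [0.3751, 0.2747, 0.1795]
tcp_rot: [3.138, 0.119, -0.003]
ft_force: [-0.2, -0.3, -0.4]
grip_width: 0.451
[0.3751 0.2747 0.1795] [ 0.1243 -0.1552  5.2201] [[324.026  190.7828]
 [323.1799 177.5092]]
```

View pics/w5.png

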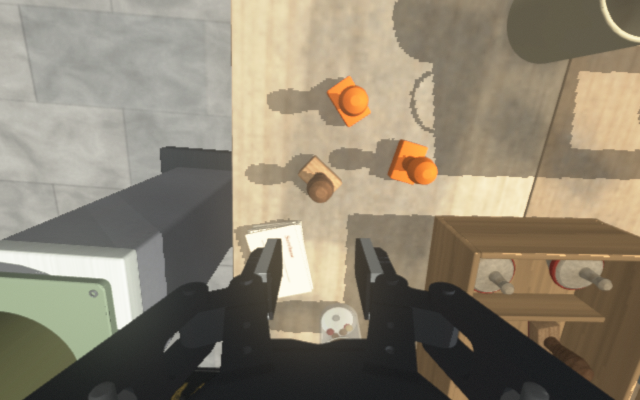

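Stamp head at (320,186) and block at (320,174), about 3 mm off the prediction. I'll correct for that and go down.

```bash

python3 -m handwheel '[[0.1,0,-0.15,0.5,0,0,0],[0.1,0,-0.1,0.8,0,0,0],[0.1,0,0,0.8,0,0,0],[0.1,0,0,0.8,0,0,0],[0.1,0,0,0.8,0,0,0],[0.1,0,0,0.8,0,0,0],[0.1,0,0,0.5,0,0,0],[0.1,0,0,0.2,0,0,0]]'
python3 -m handwheel '[[0.1,0,0,0,0,0,0],[1,0,0,0,0,0,0],[1,0,0,0,0,0,0],[1,0,0,0,0,0,0],[1,0,0,0,0,0,0],[1,0,0,0,0,0,0]]' 40
python3 -m handwheel '[[1,0,0,-0.2,0,0,0],[1,0,0,-0.4,0,0,0],[1,0,0,-0.7,0,0,0],[1,0,0,-0.9,0,0,0],[1,0,0,-0.9,0,0,0],[1,0,0,-0.9,0,0,0],[1,0,0,-0.9,0,0,0],[1,0,0,-0.9,0,0,0]]'
python3 - <<'E'
from h import *
th=.065;Rz=np.array([[np.cos(th),-np.sin(th)],[np.sin(th),np.cos(th)]])
p=np.array([.611,.002])+Rz@[-.037,.102]
print(p,to([*p,.2]))
E
```

```text
time_s: 13.15
tcp_pos: [0.3769, 0.2812, 0.0497]
tcp_rot: [3.139, 0.116, -0.0]
ft_force: [-0.3, 0.9, 0.7]
grip_width: 0.45
time_s: 13.65
tcp_pos: [0.3766, 0.2815, 0.0514]
tcp_rot: [-3.138, -0.117, -0.002]
ft_force: [-0.8, -1.3, 9.3]
grip_width: 0.259
time_s: 14.32
tcp_pos: [0.3762, 0.281, 0.1974]
tcp_rot: [-3.139, -0.117, -0.001]
ft_force: [-0.8, -0.6, -0.9]
grip_width: 0.264
[0.5675 0.1014] [ 7.0974  7.7326 -0.1018]
```

```bash

python3 -m handwheel '[[1,0.3,0.3,0,0,0,0],[1,0.45,0.5,0,0,0,0],[1,0.45,0.5,0,0,0,0],[1,0.45,0.5,0,0,0,0],[1,0.45,0.5,0,0,0,0],[1,0.45,0.5,0,0,0,0],[1,0.45,0.5,0,0,0,0],[1,0.45,0.5,0,0,0,0]]'
python3 -m handwheel '[[1,0.45,0.5,0,0,0,0],[1,0.45,0.5,0,0,0,0],[1,0.45,0.5,0,0,0,0],[1,0.45,0.5,0,0,0,0],[1,0.45,0.5,0,0,0,0],[1,0.45,0.5,0,0,0,0],[1,0.4,0.4,0,0,0,0],[1,0,0,0,0,0,0]]'
python3 - <<'E'
from h import *
s=robot.sense();im=robot.capture('wrist');cv2.imwrite('pics/w6.png',im)
print(to([.5675,.1014,.061]))
E
```

```text
time_s: 14.98
tcp_pos: [0.4699, 0.1918, 0.1957]
tcp_rot: [3.139, 0.116, -0.0]
ft_force: [0.2, -0.2, -0.8]
grip_width: 0.256
time_s: 15.65
tcp_pos: [0.5545, 0.111, 0.1954]
tcp_rot: [3.138, 0.111, 0.001]
ft_force: [-0.3, -0.0, -1.1]
grip_width: 0.26
[0.5318 0.477  5.3753]
```

View pics/w6.png

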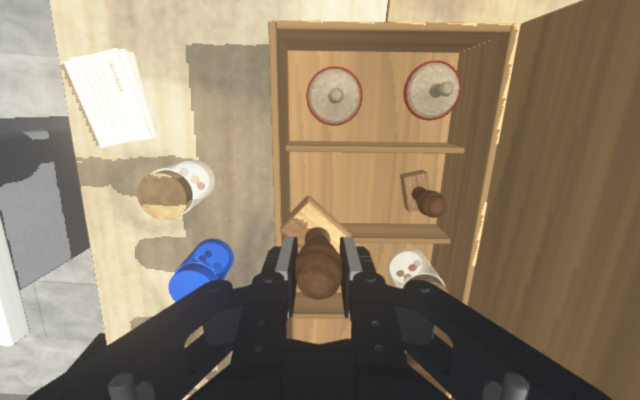

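The stamp is held upright and its block clears the dividers. The top in compartment 4 is unmoved at (334,96).

```bash

python3 -m handwheel '[[1,0.25,0.25,0,0,0,0],[1,0.25,0.2,0.4,0,0,0],[1,0,0,0.8,0,0,0],[1,0,0,0.9,0,0,0],[1,0,0,0.9,0,0,0],[1,0,0,0.9,0,0,0],[1,0,0,0.7,0,0,0],[1,0,0,0.4,0,0,0]]'
python3 -m handwheel '[[1,0,0,0.2,0,0,0],[1,0,0,0.1,0,0,0],[1,0,0,0.05,0,0,0],[1,0,0,0,0,0,0]]'
python3 -m handwheel '[[0.1,0,0,0,0,0,0],[0.1,0,0,0,0,0,0],[0.1,0,0,0,0,0,0],[0.1,0,0,0,0,0,0]]'
python3 -m handwheel '[[0.1,0,0,-0.2,0,0,0],[0.1,0,0,-0.6,0,0,0],[0.1,0,0,-0.9,0,0,0],[0.1,0,0,-0.9,0,0,0],[0.1,0,0,-0.9,0,0,0],[0.1,0,0,-0.9,0,0,0],[0.1,0,0,-0.9,0,0,0],[0.1,0,0,-0.9,0,0,0]]'
python3 - <<'E'
from h import *
c=cam('wrist');im=robot.capture('wrist');cv2.imwrite('pics/w7.png',im)
print(pix(c,[[.567,.101,.08],[.412,.096,.075]]))
hsv=cv2.cvtColor(im,cv2.COLOR_BGR2HSV);print(hsv[150:240:6,100:180:6].tolist()[5])
E
```

```text
time_s: 16.37
tcp_pos: [0.5656, 0.1033, 0.068]
tcp_rot: [3.139, 0.117, -0.004]
ft_force: [-0.3, 0.2, -1.1]
grip_width: 0.26
time_s: 16.7
tcp_pos: [0.5666, 0.1036, 0.0623]
tcp_rot: [-3.139, -0.116, -0.001]
ft_force: [0.4, -0.1, -1.5]
grip_width: 0.26
time_s: 17.03
tcp_pos: [0.5664, 0.1036, 0.0621]
tcp_rot: [-3.139, -0.116, -0.001]
ft_force: [0.4, -0.0, 0.2]
grip_width: 0.447
time_s: 17.7
tcp_pos: [0.566, 0.1035, 0.2185]
tcp_rot: [-3.139, -0.117, -0.0]
ft_force: [0.1, -0.7, 1.0]
grip_width: 0.445
[[319.5752 190.5504]
 [158.7915 182.5915]]
[[19, 69, 184], [22, 54, 236], [19, 59, 222], [18, 60, 209], [20, 61, 166], [19, 66, 173], [18, 70, 178], [17, 91, 174], [17, 93, 176], [17, 92, 175], [17, 91, 173], [17, 94, 174], [17, 91, 166], [17, 92, 171]]
```

View pics/w7.png

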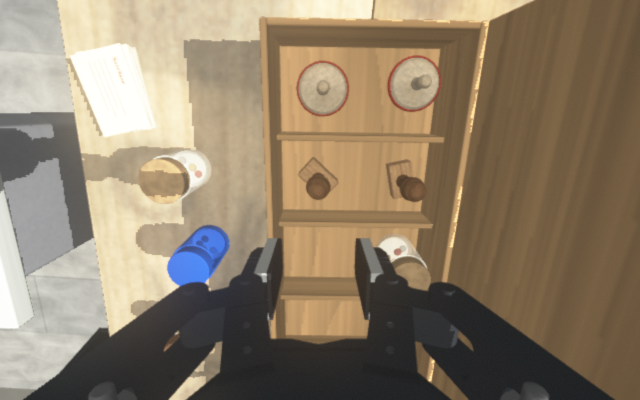

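The stamp stands in compartment 3 at (318,185). The jar cork is at (164,181).

```bash
python3 - <<'E'
from h import *
c=cam('wrist');q=ray(c,(164,181),.075);print(q,to([*q[:2],.16]))
E
```

```text
[0.4174 0.0977 0.075 ] [-6.0095 -0.1921  2.4661]
```

```bash

python3 -m handwheel '[[-0.5,-0.3,0,0,0,0,0],[-0.5,-0.5,0,0,0,0,0],[-0.5,-0.5,0,0,0,0,0],[-0.5,-0.5,0,0,0,0,0],[-0.5,-0.5,0,0,0,0,0],[-0.5,-0.5,0,0,0,0,0],[-0.5,-0.5,0,0,0,0,0],[-0.5,-0.5,0,0.2,0,0,0]]'
python3 -m handwheel '[[-0.5,-0.5,0,0.4,0,0,0],[-0.5,-0.5,-0.05,0.4,0,0,0],[-0.5,-0.5,-0.05,0.4,0,0,0],[-0.5,-0.5,-0.05,0.4,0,0,0],[-0.5,-0.3,-0.05,0.4,0,0,0],[-0.5,0,0,0,0,0,0],[-0.5,0,0,0,0,0,0]]'
python3 - <<'E'
from h import *
s=robot.sense();c=cam('wrist',s);im=robot.capture('wrist');cv2.imwrite('pics/w8.png',im)
print(s['tcp_pos'],pix(c,[.415,.097,.075]))
hsv=cv2.cvtColor(im,cv2.COLOR_BGR2HSV);m=cv2.inRange(hsv,(12,82,120),(24,255,255));m=cv2.morphologyEx(m,cv2.MORPH_OPEN,np.ones((5,5)))
for k in cv2.findContours(m,0,2)[0]:
    if cv2.contourArea(k)>800:print(cv2.contourArea(k),cv2.minEnclosingCircle(k))
E
```

```text
time_s: 18.42
tcp_pos: [0.4711, 0.0965, 0.2126]
tcp_rot: [-3.139, -0.117, -0.002]
ft_force: [0.3, -0.1, -0.5]
grip_width: 0.748
time_s: 19.0
tcp_pos: [0.414, 0.0974, 0.1621]
tcp_rot: [3.139, 0.117, -0.0]
ft_force: [-0.5, 0.2, 0.9]
grip_width: 0.751
[0.414  0.0974 0.1621] [[320.2108 205.3319]]
1609.5 ((602.173583984375, 320.9132080078125), 27.1192626953125)
2310.5 ((317.4795837402344, 203.38265991210938), 28.047969818115234)
30979.0 ((544.0, 147.5), 174.60609436035156)
```

```bash

python3 -m handwheel '[[-0.5,0,-0.05,0.4,0,0,0],[-0.5,0,0,0.7,0,0,0],[-0.5,0,0,0.8,0,0,0],[-0.5,0,0,0.8,0,0,0],[-0.5,0,0,0.7,0,0,0],[-0.5,0,0,0.4,0,0,0],[-0.5,0,0,0.1,0,0,0],[-0.5,0,0,0,0,0,0]]'
python3 -m handwheel '[[1,0,0,0,0,0,0],[1,0,0,0,0,0,0],[1,0,0,0,0,0,0],[1,0,0,0,0,0,0],[1,0,0,0,0,0,0],[1,0,0,0,0,0,0]]' 40
python3 -m handwheel '[[1,0,0,-0.2,0,0,0],[1,0,0,-0.4,0,0,0],[1,0,0,-0.7,0,0,0],[1,0,0,-0.9,0,0,0],[1,0,0,-0.9,0,0,0],[1,0,0,-0.9,0,0,0],[1,0,0,-0.9,0,0,0],[1,0,0,-0.9,0,0,0]]'
python3 - <<'E'
from h import *
th=.065;Rz=np.array([[np.cos(th),-np.sin(th)],[np.sin(th),np.cos(th)]])
p=np.array([.611,.002])+Rz@[-.038,.008]
print(p,to([*p,.21]))
E
```

```text
time_s: 19.72
tcp_pos: [0.4141, 0.0985, 0.0643]
tcp_rot: [3.139, 0.116, -0.0]
ft_force: [0.3, -0.2, 1.4]
grip_width: 0.748
time_s: 20.22
tcp_pos: [0.4142, 0.0985, 0.0653]
tcp_rot: [-3.139, -0.116, -0.002]
ft_force: [-1.2, -0.9, 8.0]
grip_width: 0.51
time_s: 20.88
tcp_pos: [0.4135, 0.0983, 0.2115]
tcp_rot: [-3.139, -0.116, -0.001]
ft_force: [0.3, 0.1, -1.3]
grip_width: 0.507
[0.5726 0.0075] [6.0762 4.0944 0.0639]
```

```bash

python3 -m handwheel '[[1,0.3,0.2,0,0,0,0],[1,0.45,0.3,0,0,0,0],[1,0.45,0.3,0,0,0,0],[1,0.45,0.3,0,0,0,0],[1,0.45,0.3,0,0,0,0],[1,0.45,0.3,0,0,0,0],[1,0.45,0.3,0,0,0,0],[1,0.45,0.3,0,0,0,0]]'
python3 -m handwheel '[[1,0.45,0.3,0,0,0,0],[1,0.45,0.3,0,0,0,0],[1,0.45,0.3,0,0,0,0],[1,0.45,0.3,0,0,0,0],[1,0.45,0.3,0,0,0,0],[1,0.35,0.3,0,0,0,0],[1,0,0,0,0,0,0],[1,0,0,0,0,0,0]]'
python3 - <<'E'
from h import *
print(to([.5726,.0075,.0735]))
E
```

```text
time_s: 21.55
tcp_pos: [0.5045, 0.0468, 0.2097]
tcp_rot: [3.139, 0.116, 0.0]
ft_force: [-0.0, -0.9, -0.8]
grip_width: 0.506
time_s: 22.22
tcp_pos: [0.572, 0.0071, 0.2094]
tcp_rot: [-3.139, -0.115, 0.0]
ft_force: [-0.0, -0.4, -1.0]
grip_width: 0.505
[ 0.028  -0.0125  5.4358]
```

```bash

python3 -m handwheel '[[1,0,0,0.4,0,0,0],[1,0,0,0.8,0,0,0],[1,0,0,0.9,0,0,0],[1,0,0,0.9,0,0,0],[1,0,0,0.9,0,0,0],[1,0,0,0.7,0,0,0],[1,0,0,0.4,0,0,0],[1,0,0,0.3,0,0,0]]'
python3 -m handwheel '[[1,0,0,0.1,0,0,0],[1,0,0,0.05,0,0,0],[1,0,0,0,0,0,0],[1,0,0,0,0,0,0]]'
python3 -m handwheel '[[-0.3,0,0,0,0,0,0],[-0.3,0,0,0,0,0,0],[-0.3,0,0,0,0,0,0],[-0.3,0,0,0,0,0,0]]'
python3 -m handwheel '[[-0.3,0,0,-0.2,0,0,0],[-0.3,0,0,-0.6,0,0,0],[-0.3,0,0,-0.9,0,0,0],[-0.3,0,0,-0.9,0,0,0],[-0.3,0,0,-0.9,0,0,0],[-0.3,0,0,-0.9,0,0,0],[-0.3,0,0,-0.9,0,0,0],[-0.3,0,0,-0.5,0,0,0]]'
python3 - <<'E'
from h import *
cv2.imwrite('pics/w9.png',robot.capture('wrist'))
E
python3 -m handwheel '[[-0.3,-0.3,0.2,0,0,0,0],[-0.3,-0.45,0.3,0,0,0,0],[-0.3,-0.45,0.3,0,0,0,0],[-0.3,-0.45,0.3,0,0,0,0],[-0.3,-0.45,0.3,0,0,0,0],[-0.3,-0.45,0.3,0,0,0,0],[-0.3,-0.45,0.3,0,0,0,0],[-0.3,-0.45,0.3,0,0,0,0]]'
python3 -m handwheel '[[-0.3,-0.45,0.3,0,0,0,0],[-0.3,-0.45,0.3,0,0,0,0],[-0.3,-0.45,0.3,0.2,0,0,0],[-0.3,-0.45,0.3,0.4,0,0,0],[-0.3,-0.45,0.3,0.4,0,0,0],[-0.3,-0.45,0.2,0.4,0,0,0],[-0.3,-0.45,0.1,0,0,0,0],[-0.3,0,0,0,0,0,0]]'
python3 - <<'E'
from h import *
s=robot.sense();c=cam('wrist',s);im=robot.capture('wrist');cv2.imwrite('pics/w10.png',im)
print(s['tcp_pos'],pix(c,[.4145,-.107,.08]))
a=cv2.imread('pics/w9.png');cv2.imwrite('pics/v.png',cv2.resize(np.hstack([a,im]),(800,250),interpolation=cv2.INTER_AREA))
E
```

```text
time_s: 22.88
tcp_pos: [0.5715, 0.0079, 0.0757]
tcp_rot: [-3.139, -0.118, 0.002]
ft_force: [0.4, 1.0, -0.9]
grip_width: 0.503
time_s: 23.22
tcp_pos: [0.5725, 0.0076, 0.0738]
tcp_rot: [-3.139, -0.117, -0.002]
ft_force: [0.3, 0.3, -1.0]
grip_width: 0.506
time_s: 23.55
tcp_pos: [0.5722, 0.0075, 0.0732]
tcp_rot: [-3.139, -0.117, -0.0]
ft_force: [-0.8, -0.0, -0.8]
grip_width: 0.649
time_s: 24.22
tcp_pos: [0.5725, 0.0076, 0.2209]
tcp_rot: [-3.139, -0.117, -0.004]
ft_force: [0.1, 0.2, -0.6]
grip_width: 0.65
time_s: 24.93
tcp_pos: [0.4897, -0.0566, 0.2182]
tcp_rot: [-3.139, -0.117, -0.0]
ft_force: [0.5, -0.4, -0.3]
grip_width: 0.651
time_s: 25.6
tcp_pos: [0.4134, -0.1077, 0.1829]
tcp_rot: [3.139, 0.115, -0.003]
ft_force: [-0.9, 0.6, 0.2]
grip_width: 0.65
[ 0.4134 -0.1077  0.1829] [[320.57   198.2088]]
```

View pics/v.png

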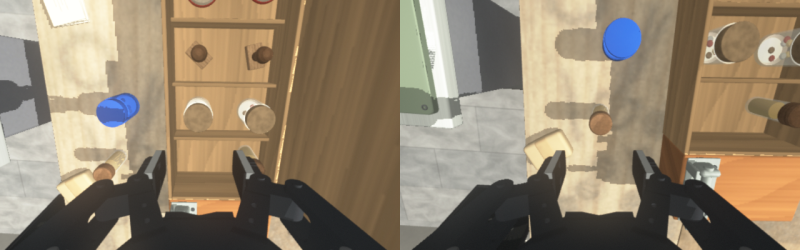

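The jar stands in compartment 2 beside its twin. The vial stopper is at full-scale (320,195), with (320.6,198) predicted.

```bash

python3 -m handwheel '[[-0.1,0.05,-0.1,0.4,0,0,0],[-0.1,0,0,0.8,0,0,0],[-0.1,0,0,0.9,0,0,0],[-0.1,0,0,0.9,0,0,0],[-0.1,0,0,0.8,0,0,0],[-0.1,0,0,0.5,0,0,0],[-0.1,0,0,0.3,0,0,0],[-0.1,0,0,0,0,0,0]]'
python3 -m handwheel '[[1,0,0,0,0,0,0],[1,0,0,0,0,0,0],[1,0,0,0,0,0,0],[1,0,0,0,0,0,0],[1,0,0,0,0,0,0],[1,0,0,0,0,0,0]]' 40
python3 -m handwheel '[[1,0,0,-0.2,0,0,0],[1,0,0,-0.4,0,0,0],[1,0,0,-0.7,0,0,0],[1,0,0,-0.9,0,0,0],[1,0,0,-0.9,0,0,0],[1,0,0,-0.9,0,0,0],[1,0,0,-0.9,0,0,0],[1,0,0,-0.9,0,0,0]]'
python3 - <<'E'
from h import *
th=.065;Rz=np.array([[np.cos(th),-np.sin(th)],[np.sin(th),np.cos(th)]])
p=np.array([.611,.002])+Rz@[-.038,-.086]
print(p,to([*p,.22]))
E
```

```text
time_s: 26.32
tcp_pos: [0.4166, -0.1039, 0.0671]
tcp_rot: [-3.139, -0.118, 0.001]
ft_force: [0.3, -0.5, 0.4]
grip_width: 0.551
time_s: 26.82
tcp_pos: [0.4166, -0.1045, 0.0686]
tcp_rot: [3.139, 0.116, 0.002]
ft_force: [-0.8, -0.4, 9.3]
grip_width: 0.358
time_s: 27.48
tcp_pos: [0.4158, -0.1044, 0.2148]
tcp_rot: [-3.139, -0.117, -0.0]
ft_force: [0.1, 0.1, -0.6]
grip_width: 0.361
[ 0.5787 -0.0863] [ 6.549  -0.2389 -0.2086]
```

```bash

python3 -m handwheel '[[1,0.3,0,0,0,0,0],[1,0.45,0,0,0,0,0],[1,0.45,0,0,0,0,0],[1,0.45,0,0,0,0,0],[1,0.45,0,0,0,0,0],[1,0.45,0,0,0,0,0],[1,0.45,0,0,0,0,0],[1,0.45,0,0,0,0,0]]'
python3 -m handwheel '[[1,0.45,-0.05,0,0,0,0],[1,0.45,-0.05,0,0,0,0],[1,0.45,-0.05,0,0,0,0],[1,0.45,-0.05,0,0,0,0],[1,0.45,0,0,0,0,0],[1,0.45,0,0,0,0,0],[1,0.35,0,0,0,0,0],[1,0,0,0,0,0,0]]'
python3 - <<'E'
from h import *
print(to([.5787,-.0863,.077]))
E
```

```text
time_s: 28.15
tcp_pos: [0.5027, -0.0979, 0.2131]
tcp_rot: [-3.139, -0.117, 0.001]
ft_force: [-0.6, -0.0, -0.8]
grip_width: 0.358
time_s: 28.82
tcp_pos: [0.5788, -0.087, 0.2127]
tcp_rot: [-3.139, -0.117, -0.0]
ft_force: [0.3, 0.1, -1.4]
grip_width: 0.356
[-0.0018 -0.0255  5.4278]
```

```bash

python3 -m handwheel '[[1,0,0,0.4,0,0,0],[1,0,0,0.8,0,0,0],[1,0,0,0.9,0,0,0],[1,0,0,0.9,0,0,0],[1,0,0,0.9,0,0,0],[1,0,0,0.7,0,0,0],[1,0,0,0.4,0,0,0],[1,0,0,0.3,0,0,0]]'
python3 -m handwheel '[[1,0,0,0.1,0,0,0],[1,0,0,0.05,0,0,0],[1,0,0,0,0,0,0],[1,0,0,0,0,0,0]]'
python3 -m handwheel '[[-0.05,0,0,0,0,0,0],[-0.05,0,0,0,0,0,0],[-0.05,0,0,0,0,0,0],[-0.05,0,0,0,0,0,0]]'
python3 -m handwheel '[[-0.05,0,0,-0.2,0,0,0],[-0.05,0,0,-0.6,0,0,0],[-0.05,0,0,-0.9,0,0,0],[-0.05,0,0,-0.9,0,0,0],[-0.05,0,0,-0.9,0,0,0],[-0.05,0,0,-0.9,0,0,0],[-0.05,0,0,-0.9,0,0,0],[-0.05,0,0,-0.9,0,0,0]]'
python3 -m handwheel '[[-0.05,-0.5,0,-0.9,0,0,0],[-0.05,-0.5,0,-0.9,0,0,0],[-0.05,-0.5,0,-0.9,0,0,0],[-0.05,-0.5,0,-0.9,0,0,0],[-0.05,-0.5,0,0,0,0,0],[-0.05,-0.5,0,0,0,0,0],[-0.05,-0.5,0,0,0,0,0],[-0.05,0,0,0,0,0,0]]'
python3 - <<'E'
from h import *
print(robot.sense()['tcp_pos'])
w=robot.capture('wrist');t=robot.capture('top');s=robot.capture('scene')
for n,i in(('w11',w),('top11',t),('scene11',s)):cv2.imwrite(f'pics/{n}.png',i)
a=cv2.resize(s[80:250,200:420],(528,408),interpolation=cv2.INTER_CUBIC)
b=cv2.resize(t[60:230,200:420],(264,204))
z=np.zeros((600,800,3),np.uint8);z[:408,:528]=a;z[:204,530:794]=b;z[408:600,0:307]=cv2.resize(w,(307,192),interpolation=cv2.INTER_AREA)
cv2.imwrite('pics/v2.png',z)
E
```

```text
time_s: 29.48
tcp_pos: [0.5771, -0.0874, 0.0794]
tcp_rot: [-3.139, -0.117, 0.002]
ft_force: [0.7, -0.1, -0.6]
grip_width: 0.355
time_s: 29.82
tcp_pos: [0.5782, -0.0874, 0.0775]
tcp_rot: [3.139, 0.117, 0.002]
ft_force: [0.7, -0.1, -0.5]
grip_width: 0.357
time_s: 30.15
tcp_pos: [0.578, -0.0874, 0.077]
tcp_rot: [-3.139, -0.116, -0.0]
ft_force: [-0.7, 0.2, -1.2]
grip_width: 0.525
time_s: 30.82
tcp_pos: [0.5777, -0.0873, 0.2334]
tcp_rot: [-3.139, -0.117, -0.0]
ft_force: [-0.0, -0.2, 0.2]
grip_width: 0.527
time_s: 31.48
tcp_pos: [0.4891, -0.0941, 0.3226]
tcp_rot: [3.139, 0.116, 0.0]
ft_force: [0.1, 0.4, 1.5]
grip_width: 0.526
[ 0.4891 -0.0941  0.3226]
```

View pics/v2.png

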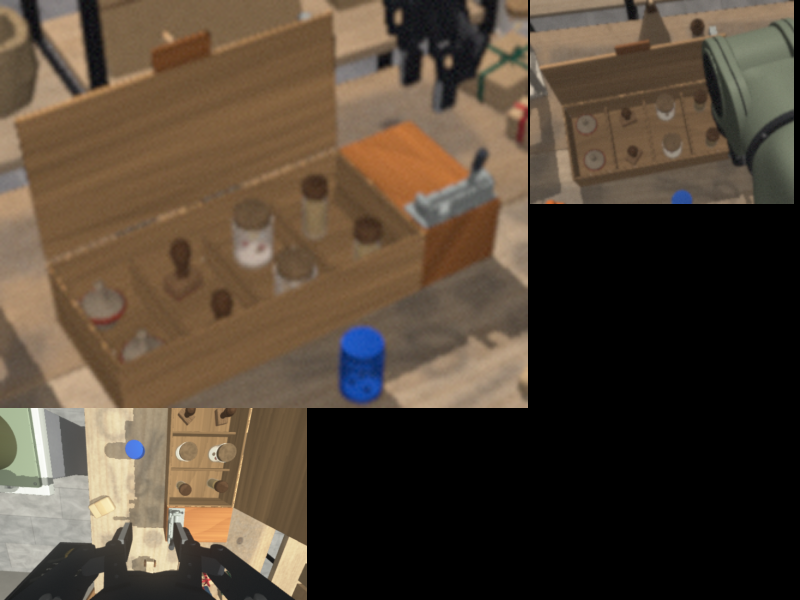

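All four articles stand upright beside their twins. The lid tab is at scene (276,101) and top (286,99.5); I'll triangulate it.

```bash
python3 - <<'E'
from h import *
T=cam('top');S=cam('scene')
im={n:cv2.imread(f'pics/{n}.png') for n in('top0','scene0')}
for n,(x0,x1,y0,y1) in{'top0':(265,305,88,110),'scene0':(258,295,88,115)}.items():
    h=cv2.cvtColor(im[n],cv2.COLOR_BGR2HSV)[y0:y1,x0:x1];m=cv2.inRange(h,(5,125,60),(14,255,255))
    p=cv2.findNonZero(m);print(n,len(p) if p is not None else 0,p is not None and (p.mean((0,1))+[x0,y0],cv2.minAreaRect(p)))
P=tri(T,(285.9,99.3),S,(275.8,101.2));print(P)
h=np.array([.698,.063,.0945]);print(pix(T,[[.692,.063,.29]]),pix(S,[[.692,.063,.29]]),to([P[0],P[1],.38]))
E
```

```text
top0 187 (array([285.385 ,  98.9412]), ((20.192304611206055, 11.461538314819336), (8.04076099395752, 27.65237808227539), 78.69007110595703))
scene0 308 (array([275.3377, 101.8864]), ((20.0, 15.5), (32.0, 21.0), -0.0))
[0.7146 0.062  0.2844]
[[286.6206 107.2095]] [[278.9252 103.8241]] [ 9.3817 -5.5508 -2.3114]
```

```bash

python3 -m handwheel '[[-0.3,0,0,-0.5,0,0,0],[-0.3,0.3,-0.3,-0.6,0,0,0],[-0.3,0.4,-0.3,-0.6,0,0,0],[-0.3,0.4,-0.3,-0.6,0,0,0],[-0.3,0.4,-0.3,-0.6,0,0,0],[-0.3,0.4,-0.3,0,0,0,0],[-0.3,0.4,-0.3,0,0,0,0],[-0.3,0.4,-0.3,0,0,0,0]]'
python3 -m handwheel '[[-0.3,0.4,-0.3,0,0,0,0],[-0.3,0.4,-0.3,0,0,0,0],[-0.3,0.4,-0.3,0,0,0,0],[-0.3,0.4,-0.3,0,0,0,0],[-0.3,0.4,-0.3,0,0,0,0],[-0.3,0.4,-0.3,0,0,0,0],[-0.3,0.4,-0.3,0,0,0,0],[-0.3,0.4,-0.3,0,0,0,0]]'
python3 -m handwheel '[[-0.3,0.4,-0.3,0,0,0,0],[-0.3,0.4,-0.3,0,0,0,0],[-0.3,0.4,-0.2,0,0,0,0],[-0.3,0.4,0,0,0,0,0],[-0.3,0.4,0,0,0,0,0],[-0.3,0,0,0,0,0,0],[-0.3,0,0,0,0,0,0]]'
python3 - <<'E'
from h import *
s=robot.sense();c=cam('wrist',s);im=robot.capture('wrist');cv2.imwrite('pics/w12.png',im)
sc=robot.capture('scene');cv2.imwrite('pics/scene12.png',sc)
z=np.zeros((520,800,3),np.uint8);z[:300,:480]=cv2.resize(im,(480,300),interpolation=cv2.INTER_AREA);z[:300,480:]=cv2.resize(sc[40:240,170:380],(320,300))
cv2.imwrite('pics/v3.png',z[:300]);print(to([.713,.062,.33]),pix(c,[.713,.062,.287]))
E
```

```text
time_s: 32.3
tcp_pos: [0.555, -0.0358, 0.3943]
tcp_rot: [-3.139, -0.117, -0.0]
ft_force: [-0.1, -0.9, 0.6]
grip_width: 0.651
time_s: 32.97
tcp_pos: [0.6301, 0.03, 0.394]
tcp_rot: [-3.139, -0.117, 0.001]
ft_force: [0.6, 0.0, 0.3]
grip_width: 0.647
time_s: 33.55
tcp_pos: [0.678, 0.0534, 0.3934]
tcp_rot: [-3.139, -0.117, 0.001]
ft_force: [0.0, 0.9, -0.3]
grip_width: 0.652
[ 1.4391 -0.253   2.5739] [[361.2177 191.0377]]
```

View pics/v3.png

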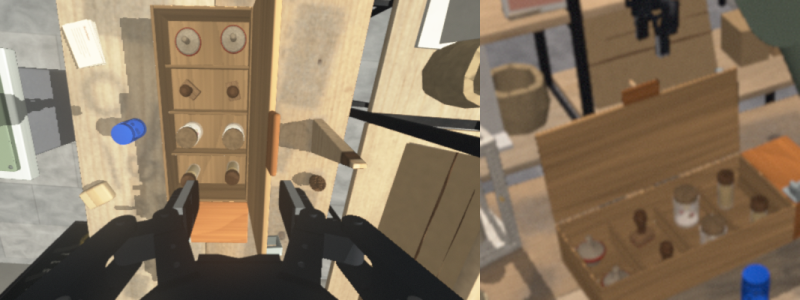

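The tab's top edge is at full-scale (363,189), with (361,191) predicted. The space behind it is free. I'll straddle the tab loosely.

```bash

python3 -m handwheel '[[-0.3,0.3,-0.1,0,0,0,0],[-0.3,0.4,-0.1,0,0,0,0],[-0.3,0.4,-0.05,0,0,0,0],[-0.3,0.3,0,0.2,0,0,0],[-0.3,0,0,0.5,0,0,0],[-0.3,0,0,0.5,0,0,0],[-0.3,0,0,0.5,0,0,0],[-0.3,0,0,0.5,0,0,0]]'
python3 -m handwheel '[[-0.3,0,0,0.5,0,0,0],[-0.3,0,0,0.5,0,0,0],[-0.3,0,0,0.4,0,0,0],[-0.3,0,0,0.3,0,0,0],[-0.3,0,0,0.1,0,0,0],[-0.3,0,0,0,0,0,0]]'

```

```text
time_s: 34.32
tcp_pos: [0.7119, 0.0616, 0.3393]
tcp_rot: [-3.139, -0.116, -0.001]
ft_force: [-0.2, -1.3, -0.8]
grip_width: 0.647
time_s: 34.82
tcp_pos: [0.7121, 0.0616, 0.2943]
tcp_rot: [-3.139, -0.116, 0.0]
ft_force: [0.1, -0.8, 1.1]
grip_width: 0.65
```

```bash

python3 -m handwheel '[[-0.3,-0.2,0,0,0,0,0],[-0.3,-0.3,0,0,0,0,0],[-0.3,-0.3,0,0,0,0,0],[-0.3,-0.3,0,0,0,0,0],[-0.3,-0.3,0,0.05,0,0,0],[-0.3,-0.3,0,0.05,0,0,0],[-0.3,-0.3,0,0.05,0,0,0],[-0.3,-0.3,0,0.05,0,0,0]]'
python3 -m handwheel '[[-0.3,-0.3,0,0.1,0,0,0],[-0.3,-0.3,0,0.1,0,0,0],[-0.3,-0.3,0,0.1,0,0,0],[-0.3,-0.3,0,0.1,0,0,0],[-0.3,-0.3,0,0.15,0,0,0],[-0.3,-0.3,0,0.15,0,0,0],[-0.3,-0.3,0,0.15,0,0,0],[-0.3,-0.3,0,0.15,0,0,0]]'
python3 -m handwheel '[[-0.3,-0.2,0,-0.5,0,0,0],[-0.3,-0.3,0,-0.8,0,0,0],[-0.3,-0.3,0,-0.9,0,0,0],[-0.3,-0.3,0,-0.9,0,0,0],[-0.3,-0.3,0,-0.9,0,0,0],[-0.3,-0.3,0,0,0,0,0],[-0.3,-0.3,0,0,0,0,0],[-0.3,0,0,0,0,0,0]]'
python3 - <<'E'
from h import *
im=robot.capture('scene');cv2.imwrite('pics/scene13.png',im)
h=cv2.cvtColor(im,cv2.COLOR_BGR2HSV)
d=cv2.absdiff(im,cv2.imread('pics/scene0.png')).max(2)
print((d[90:115,255:295]>30).mean(), 'tab-area change (lid moved if large)')
E
```

```text
time_s: 35.48
tcp_pos: [0.6548, 0.0575, 0.2902]
tcp_rot: [-3.139, -0.116, -0.002]
ft_force: [0.7, 1.0, 0.8]
grip_width: 0.649
time_s: 36.15
tcp_pos: [0.5951, 0.0531, 0.265]
tcp_rot: [-3.139, -0.117, -0.002]
ft_force: [-0.1, -0.1, 0.3]
grip_width: 0.651
time_s: 36.82
tcp_pos: [0.5446, 0.0494, 0.3664]
tcp_rot: [-3.139, -0.117, -0.003]
ft_force: [-0.3, -0.5, -0.1]
grip_width: 0.651
0.473 tab-area change (lid moved if large)
```

```bash

python3 -m handwheel '[[-0.3,0,0.3,0,0,0,0],[-0.3,0,0.5,0,0,0,0],[-0.3,-0.1,0.6,0,0,0,0],[-0.3,-0.1,0.6,0,0,0,0],[-0.3,-0.1,0.6,0,0,0,0],[-0.3,-0.1,0.6,0,0,0,0],[-0.3,-0.1,0.6,0,0,0,0],[-0.3,-0.1,0.6,0,0,0,0]]'
python3 -m handwheel '[[0.3,0,0.6,0,0,0,0],[0.3,0,0.6,0,0,0,0],[0.3,0,0.6,0,0,0,0],[0.3,0,0.6,0,0,0,0],[0.3,0,0.6,0,0,0,0],[0.3,0,0.5,0,0,0,0],[0.3,0,0,0,0,0,0],[0.3,0,0,0,0,0,0]]'
python3 - <<'E'
from h import *
S=cam('scene');print(robot.sense()['tcp_pos'])
u=np.array((567,66))/2.7+[190,120];print(ray(S,u,.17))
s1=dict(tcp_pos=np.array([.3288,-.3074,.2392]),tcp_rot=np.array([-3.139,-.119,0]));W=cam('wrist',s1)
print(ray(W,(620,103),.165),tri(S,u,W,(612,103)))
th=.065;Rz=np.array([[np.cos(th),-np.sin(th)],[np.sin(th),np.cos(th)]])
for y in(-.2,-.19,-.18,-.21):print(y,np.array([.611,.002])+Rz@[-.068,y])
im=robot.capture('wrist');cv2.imwrite('pics/w14.png',im);c=cam('wrist')
print(pix(c,[[.556,-.197,.17],[.556,-.197,.11]]))
a=robot.capture('scene');cv2.imwrite('pics/scene14.png',a)
z=np.hstack([im[:300],a[60:360,190:430]]);cv2.imwrite('pics/v4.png',cv2.resize(z,(800,273),interpolation=cv2.INTER_AREA))
E
```

```text
time_s: 37.53
tcp_pos: [0.5385, -0.0636, 0.3643]
tcp_rot: [3.139, 0.115, -0.001]
ft_force: [-0.2, -1.0, 0.1]
grip_width: 0.648
time_s: 38.2
tcp_pos: [0.5448, -0.1496, 0.3641]
tcp_rot: [-3.139, -0.115, 0.001]
ft_force: [0.4, 0.0, 0.1]
grip_width: 0.351
[ 0.5448 -0.1496  0.3641]
[ 0.5314 -0.205   0.17  ]
[ 0.5239 -0.2163  0.165 ] [ 0.5431 -0.2177  0.1514]
-0.2 [ 0.5561 -0.202 ]
-0.19 [ 0.5555 -0.192 ]
-0.18 [ 0.5548 -0.182 ]
-0.21 [ 0.5568 -0.212 ]
[[325.0626 215.8631]
 [324.0803 200.6681]]
```

```bash

python3 -m handwheel '[[0.3,0,0.4,0.3,0,0,0],[0.3,0,0.4,0.4,0,0,0],[0.3,0,0.4,0.4,0,0,0],[0.3,0,0.4,0.4,0,0,0],[0.3,0,0.4,0.4,0,0,0],[0.3,0,0.4,0.4,0,0,0],[0.3,0,0.4,0.3,0,0,0],[0.3,0,0,0,0,0,0]]'
python3 -m handwheel '[[0.3,0,0,0,0,0,0],[0.3,0,0,0,0,0,0],[0.3,0,0,0,0,0,0],[0.3,0,0,0,0,0,0],[0.3,0,0,0,0,0,0],[0.3,0,0,0,0,0,0],[0.3,0,0,0,0,0,0],[0.3,0,0,0,0,0,0]]'
python3 -m handwheel '[[0.3,0,0,0,0,0,0],[0.3,0,0,0,0,0,0],[0.3,0,0,0,0,0,0],[0.3,0,0,0,0,0,0],[0.3,0,0,0,0,0,0],[0.3,0,0,0,0,0,0],[0.3,0,0,0,0,0,0],[0.3,0,0,0,0,0,0]]'
python3 -m handwheel '[[0.3,0,0,0,0,0,0],[0.3,0,0,0,0,0,0],[0.3,0,0,0,0,0,0],[0.3,0,0,0,0,0,0],[0.3,0,0,0,0,0,0],[0.3,0,0,0,0,0,0],[0.3,0,0,0,0,0,0],[0.3,0,0,0,0,0,0]]'
python3 - <<'E'
from h import *
s=robot.sense();print(s['tcp_pos']);im=robot.capture('wrist');cv2.imwrite('pics/w15.png',im);c=cam('wrist',s)
a=robot.capture('scene');cv2.imwrite('pics/scene15.png',a)
z=np.zeros((600,800,3),np.uint8)
z[:360,:]=cv2.resize(im[60:240,120:520],(800,360),interpolation=cv2.INTER_CUBIC);z[360:,:400]=cv2.resize(a[100:280,190:430],(400,300))[:240]
z[360:600,400:800]=cv2.resize(a[140:212,330:450],(400,240),interpolation=cv2.INTER_CUBIC)
cv2.imwrite('pics/v5.png',z)
print(pix(c,[[.556,-.205,.17],[.556,-.205,.11]]))
E
```

```text
time_s: 38.97
tcp_pos: [0.5494, -0.2209, 0.2973]
tcp_rot: [-3.139, -0.113, 0.004]
ft_force: [-1.4, 1.0, -0.2]
grip_width: 0.348
time_s: 39.63
tcp_pos: [0.5501, -0.2185, 0.2994]
tcp_rot: [-3.139, -0.117, -0.0]
ft_force: [0.5, -0.3, 0.1]
grip_width: 0.351
time_s: 40.3
tcp_pos: [0.5501, -0.2185, 0.2993]
tcp_rot: [-3.139, -0.117, 0.0]
ft_force: [0.2, 0.2, 0.3]
grip_width: 0.349
time_s: 40.97
tcp_pos: [0.5501, -0.2186, 0.2993]
tcp_rot: [-3.139, -0.117, 0.0]
ft_force: [0.8, -0.8, 0.2]
grip_width: 0.351
[ 0.5501 -0.2186  0.2993]
[[326.4662 176.6267]
 [324.9883 164.5857]]
```

View pics/v5.png

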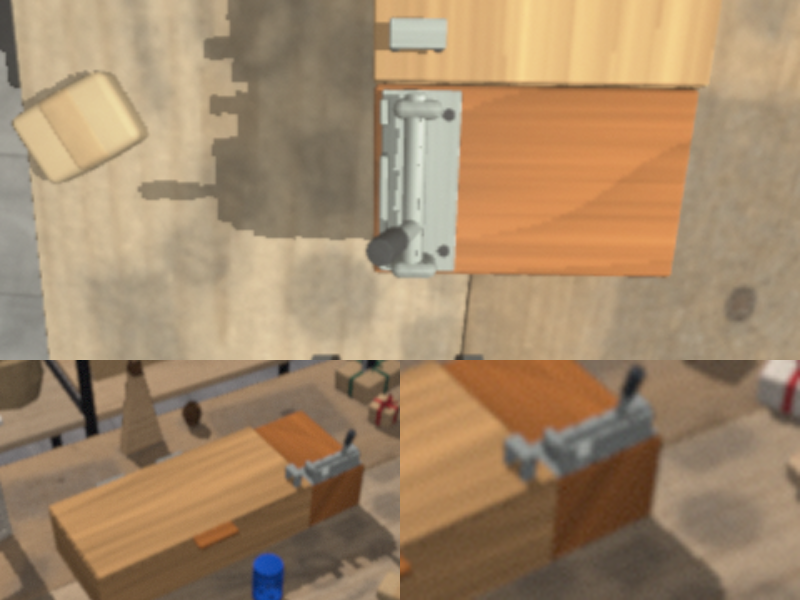

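The lid is shut. The handle foot is at wrist (326,176) and its tip at (311.5,183.5), leaning slightly toward the robot. The staple on the lid is at (328,77).

```bash
python3 - <<'E'
from h import *
c=cam('wrist')
print(ray(c,(326,176),.115))
for z in(.15,.157,.165):print(ray(c,(311.5,183.5),z))
print('bolt axis ends',ray(c,(326,108),.115),ray(c,(326,190),.115))
print('ledge edges z.09 right', ray(c,(120+520/2,60+272/2),.09),ray(c,(120+520/2,60+85/2),.09), 'front',ray(c,(120+376/2,60+180/2),.09))
S=cam('scene');a=cv2.imread('pics/scene15.png')
print('scene tip', [ray(S,(330+632/400*120-632/400*120+ (632-400)*0.3,140+(376-360)*.3),z) for z in(.155,.165)])
print(to([.545,-.21,.3]))
E
```

```text
[ 0.558  -0.2166  0.115 ]
[ 0.5428 -0.2175  0.15  ]
[ 0.5428 -0.2157  0.157 ]
[ 0.5429 -0.2137  0.165 ]
bolt axis ends [ 0.5521 -0.1454  0.115 ] [ 0.5593 -0.2325  0.115 ]
ledge edges z.09 right [ 0.6263 -0.2419  0.09  ] [ 0.6117 -0.1351  0.09  ] front [ 0.5358 -0.1931  0.09  ]
scene tip [array([ 0.5456, -0.2155,  0.155 ]), array([ 0.5357, -0.2073,  0.165 ])]
[-0.1778 -0.3561 -0.028 ]
```

```bash

python3 -m handwheel '[[0,-0.15,-0.1,0.4,0,0,0],[0,0,0,0.8,0,0,0],[0,0,0,0.9,0,0,0],[0,0,0,0.9,0,0,0],[0,0,0,0.9,0,0,0],[0,0,0,0.8,0,0,0],[0,0,0,0.6,0,0,0],[0,0,0,0.4,0,0,0]]'
python3 -m handwheel '[[0,0,0,0,0,0,0],[0.6,0,0,0,0,0,0],[1,0,0,0,0,0,0],[1,0,0,0,0,0,0],[1,0,0,0,0,0,0],[1,0,0,0,0,0,0],[1,0,0,0,0,0,0],[1,0,0,0,0,0,0]]' 20
```

```text
time_s: 41.73
tcp_pos: [0.5458, -0.2162, 0.1553]
tcp_rot: [-3.139, -0.117, 0.002]
ft_force: [0.6, -0.1, 0.4]
grip_width: 0.497
time_s: 42.4
tcp_pos: [0.547, -0.2164, 0.1578]
tcp_rot: [3.139, 0.117, 0.004]
ft_force: [3.0, 0.5, 6.8]
grip_width: 0.188
```

```bash

python3 -m handwheel '[[1,0,-0.2,0,0,0,0],[1,0,-0.3,0,0,0,0],[1,0,-0.3,0,0,0,0],[1,0,-0.3,0,0,0,0],[1,0,-0.3,0,0,0,0],[1,0,-0.3,0,0,0,0],[1,0,-0.2,0,0,0,0],[1,0,0,0,0,0,0]]'
python3 -m handwheel '[[1,0,-0.05,0,0,0,0],[1,0,-0.05,0,0,0,0],[1,0,-0.05,0,0,0,0],[1,0,0,0,0,0,0]]'
python3 -m handwheel '[[1,0,-0.05,0,0,0,0],[1,0,-0.05,0,0,0,0],[1,0,-0.05,0,0,0,0],[1,0,0,0,0,0,0]]'
```

```text
time_s: 43.07
tcp_pos: [0.5438, -0.1691, 0.1578]
tcp_rot: [3.138, 0.117, 0.005]
ft_force: [6.0, -2.4, 4.2]
grip_width: 0.184
time_s: 43.4
tcp_pos: [0.5434, -0.1681, 0.1578]
tcp_rot: [3.135, 0.113, 0.005]
ft_force: [6.9, -17.1, 3.2]
grip_width: 0.185
time_s: 43.73
tcp_pos: [0.5432, -0.1642, 0.1579]
tcp_rot: [3.135, 0.113, 0.006]
ft_force: [5.9, -15.9, 5.3]
grip_width: 0.185
```

The bolt hit its stop: about 50 mm of travel and 16 N of resistance. I'll release, get behind the handle and push it over toward the robot.

```bash

python3 -m handwheel '[[0.2,0,0,0,0,0,0],[0.2,0,0,0,0,0,0],[0.2,0,0,0,0,0,0],[0.2,0,0,-0.3,0,0,0],[0.2,0,0,-0.7,0,0,0],[0.2,0,0,-0.7,0,0,0],[1,0,0.1,-0.3,0,0,0],[1,0.2,0,0,0,0,0]]' 40
python3 -m handwheel '[[1,0.4,0,0,0,0,0],[1,0.4,0,0,0,0,0],[1,0.4,0,0,0,0,0],[1,0.2,0,0,0,0,0],[1,0,0,0.5,0,0,0],[1,0,0,0.7,0,0,0],[1,0,0,0.7,0,0,0],[1,0,0,0.3,0,0,0]]'
python3 - <<'E'
from h import *
s=robot.sense();print(s['tcp_pos'],to([.577,-.167,.147]))
a=robot.capture('scene');cv2.imwrite('pics/scene16.png',a)
E
```

```text
time_s: 44.4
tcp_pos: [0.5474, -0.1643, 0.2086]
tcp_rot: [3.138, 0.115, 0.003]
ft_force: [0.1, -1.2, 0.1]
grip_width: 0.127
time_s: 45.07
tcp_pos: [0.5813, -0.1608, 0.1493]
tcp_rot: [-3.139, -0.117, 0.005]
ft_force: [-0.3, 0.2, -1.1]
grip_width: -0.002
[ 0.5813 -0.1608  0.1493] [-0.1891  0.233   0.0935]
```

```bash

python3 -m handwheel '[[1,0,0.2,0.1,0,0,0],[1,-0.2,0,0,0,0,0],[1,-0.2,0,0,0,0,0],[1,-0.2,0,0,0,0,0],[1,-0.2,0,0,0,0,0],[1,0,0,0,0,0,0]]'
python3 -m handwheel '[[1,-0.2,0,0,0,0,0],[1,-0.2,0,0,0,0,0],[1,-0.2,0,0,0,0,0],[1,0,0,0,0,0,0]]'
python3 -m handwheel '[[1,-0.2,0,0,0,0,0],[1,-0.1,0,0,0,0,0],[1,0,0,0,0,0,0]]'
```

```text
time_s: 45.62
tcp_pos: [0.5618, -0.1677, 0.1499]
tcp_rot: [3.139, 0.116, 0.0]
ft_force: [0.0, -0.6, -0.2]
grip_width: 0.001
time_s: 45.95
tcp_pos: [0.5467, -0.1688, 0.1494]
tcp_rot: [3.139, 0.116, -0.001]
ft_force: [0.0, 0.2, 1.3]
grip_width: -0.005
time_s: 46.2
tcp_pos: [0.5396, -0.1693, 0.1493]
tcp_rot: [3.139, 0.116, -0.001]
ft_force: [0.6, -0.0, -0.4]
grip_width: -0.003
```

```bash

python3 -m handwheel '[[1,-0.2,0,0,0,0,0],[1,-0.2,0,0,0,0,0],[1,-0.2,0,0,0,0,0],[1,0,0,0,0,0,0]]'
python3 - <<'E'
from h import *
s=robot.sense();print(s['tcp_pos'],s['ft_force'])
a=robot.capture('scene');cv2.imwrite('pics/scene17.png',a)
d=cv2.absdiff(a,cv2.imread('pics/scene15.png'))
E
```

```text
time_s: 46.53
tcp_pos: [0.5241, -0.1705, 0.1493]
tcp_rot: [3.139, 0.116, -0.001]
ft_force: [-0.8, -0.3, -0.5]
grip_width: 0.002
[ 0.5241 -0.1705  0.1493] [-0.8188 -0.2908 -0.4508]
```

```bash

python3 -m handwheel '[[1,0,-0.1,-0.5,0,0,0],[1,-0.2,0,-0.4,0,0,0],[1,-0.3,0,0,0,0,0],[1,-0.3,0,0,0,0,0],[1,0,0,0.3,0,0,0],[1,0,0,0.4,0,0,0],[1,0,0,0.4,0,0,0],[1,0,0,0.2,0,0,0]]'
python3 -m handwheel '[[1,0,0,0.2,0,0,0],[1,0,0,0.2,0,0,0],[1,0,0,0.1,0,0,0],[1,0,0,0,0,0,0]]'
```

```text
time_s: 47.25
tcp_pos: [0.4997, -0.1699, 0.1364]
tcp_rot: [-3.139, -0.115, 0.021]
ft_force: [-34.5, -1.4, 12.0]
grip_width: 0.003
time_s: 47.58
tcp_pos: [0.5051, -0.169, 0.1258]
tcp_rot: [-3.139, -0.117, 0.001]
ft_force: [-0.1, 0.6, -1.7]
grip_width: 0.005
```

```bash

python3 -m handwheel '[[1,0,0,0.1,0,0,0],[1,0,0,0.1,0,0,0],[1,0,0,0.1,0,0,0],[1,0,0,0,0,0,0]]'
python3 -m handwheel '[[1,0,0,0.05,0,0,0],[1,0,0,0.05,0,0,0],[1,0,0,0.05,0,0,0],[1,0,0,0,0,0,0]]'
```

```text
time_s: 47.92
tcp_pos: [0.5056, -0.1696, 0.1214]
tcp_rot: [3.138, 0.116, 0.004]
ft_force: [-13.7, 0.6, 56.8]
grip_width: 0.003
time_s: 48.25
tcp_pos: [0.5058, -0.1701, 0.1194]
tcp_rot: [3.136, 0.115, 0.006]
ft_force: [-22.1, -1.1, 91.1]
grip_width: 0.003
```

Hard stop reached, so I'm backing off.

```bash

python3 -m handwheel '[[1,0,0,-0.4,0,0,0],[1,0,0,-0.6,0,0,0],[1,0,0,-0.8,0,0,0],[1,0,0,-0.9,0,0,0],[1,0,0,-0.9,0,0,0],[1,0,0,-0.9,0,0,0],[1,0,0,-0.9,0,0,0],[1,0,0,-0.9,0,0,0]]'
python3 -m handwheel '[[0.3,0,0.4,0,0,0,0],[0.3,0,0.4,0,0,0,0],[0.3,0,0.4,0,0,0,0],[0.3,0,0,0,0,0,0]]'
python3 - <<'E'
from h import *
s=robot.sense();print(s['tcp_pos'],s['ft_force'])
im=robot.capture('wrist');a=robot.capture('scene');c=cam('wrist',s)
cv2.imwrite('pics/w18.png',im);cv2.imwrite('pics/scene18.png',a)
print(pix(c,[[.555,-.167,.11],[.5075,-.17,.11]]))
z=np.zeros((600,800,3),np.uint8)
z[:300]=cv2.resize(im[50:200,200:600],(800,300),interpolation=cv2.INTER_CUBIC);z[300:,:400]=cv2.resize(a[100:280,190:430],(400,300))
z[300:,400:800]=cv2.resize(a[140:230,330:450],(400,300),interpolation=cv2.INTER_CUBIC)
cv2.imwrite('pics/v6.png',z)
E
```

```text
time_s: 48.92
tcp_pos: [0.5051, -0.1692, 0.2743]
tcp_rot: [-3.139, -0.117, -0.001]
ft_force: [0.2, -0.2, -0.1]
grip_width: -0.001
time_s: 49.25
tcp_pos: [0.5069, -0.2016, 0.272]
tcp_rot: [3.139, 0.113, -0.002]
ft_force: [-0.2, -0.5, 0.6]
grip_width: 0.349
[ 0.5069 -0.2016  0.272 ] [-0.1781 -0.5148  0.6281]
[[369.6611 151.7705]
 [321.9354 151.3253]]
```

View pics/v6.png

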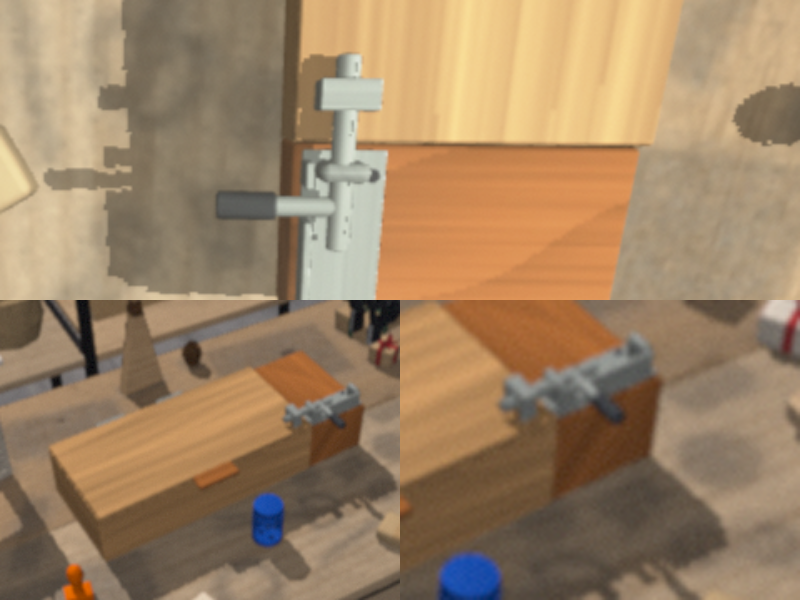

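The last view shows the bolt through the staple and the handle lying level in the notch. The grip's tip is at x≈308, with 307 expected for a level handle. The lid is flat and the gripper is clear.

```bash
python3 -c "
from rig import robot
print(robot.finish_job(), robot.sense()['time_s'])"
```

```text
the job is handed in; nothing more can be done
the job is handed in; nothing more can be done
```

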